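# Stand the fallen paint bottle up in the shaker and hold the run plunger

### The job

One of the paint bottles has fallen over across the lane of the bench shaker: stand it upright on the deck between the two rails, next to the standing bottle and the jar, and let go of it. Then run the shaker: press the plunger on the control box about half way down its travel (it is a dead-man control, off when released and off when pushed to the bottom) and finish while still holding it there. Leave the other containers and the things on the table where they are.

Things in the scene. Friction and masses are not known exactly. Their poses are not given: they have to be found in the camera images.
- shaker: low grey bench shaker fixed on the table, 150 (x) by 400 (y) mm, black deck 45 mm above the table. Origin: centre of its underside, z up. The lane runs along its y at x = 0: two rails 6 mm wide, 8 mm above the deck, centred at x = -38 and +38 mm (70 mm clear between), end stops 15 mm high at y = +-186 mm. Three containers stand or lie near y = -115, 0, +115 mm, in any order
- tipped: the fallen white bottle, 0.15-0.3 kg: cylinder 50 mm in diameter, 112 mm long, plus black cap 28 mm in diameter, 20 mm long (132 overall). Origin on its axis half way, 66 mm from the foot; z points foot to cap. Starts lying across the lane on both rails, axis 78 mm above the table, cap away from the robot, free to roll. Standing on the deck its origin is 111 mm above the table
- standing: an identical white bottle that stands upright on the deck in the lane; origin on its axis half way up, 66 mm above its foot; z towards its cap. To be left alone
- jar: black plastic jar standing upright on the deck in the lane, 64 mm in diameter, 110 mm tall; origin on its axis half way up. To be left alone
- control: grey control box fixed on the table just in front of the shaker, on the robot's side, 80 by 80 by 35 mm high; origin: centre of its underside on the table; the plunger stands in the middle of its top
- plunger_top (a point): centre of the flat top of the plunger: a black mushroom head 44 mm in diameter and 12 mm thick on a steel stem; 72 mm above the table when released, 62 mm half way, 52 mm at the bottom
- plunger (a joint): travel of the plunger in m: 0 released, grows as it is pressed straight down, 0.020 at the bottom stop; half way is 0.010. Its spring pushes back with about 4 N at the start, 8 N half way and 12 N at the bottom, and returns it when let go
- cup: lidded paper coffee cup, 82 mm in diameter, 135 mm tall, origin at the centre of its underside; to be left alone
- brush_jar: glass jar of brushes, 72 mm in diameter, about 220 mm tall with the brushes, origin at the centre of its underside; to be left alone
- tape: roll of masking tape lying flat, 100 mm in diameter, 24 mm high, origin at the centre of its underside; to be left alone
Things that resemble listed ones, but are neither listed nor needed, are in the scene too. Leave any blue look-alike of the tipped alone.

How it is judged:
On the way, in this order (a step that is already met when the one before it is completed fails the run):
1. the fallen bottle stands upright on the deck between the rails, let go (angle between tipped's own z axis and vertical below 0.105 rad and z of tipped in the frame of shaker between 0.107 and 0.1155 m and x of tipped in the frame of shaker between -0.02 and 0.02 m and y of tipped in the frame of shaker between -0.165 and 0.165 m and linear speed of tipped below 0.02 m/s and contact force between each of the arm, the fingers and tipped below 0.05 N), for 0.2 s.
2. the plunger is held about half way down (value of joint plunger between 0.006 and 0.014 m and velocity of joint plunger between -0.01 and 0.01 m/s and contact force between any of the fingers, the arm and plunger above 2 N), for 0.4 s.
At the end, for the whole second after the job is handed in: The bottle stands within 6 degrees of upright on the deck (not on a rail), between the rails and the end stops, at rest and untouched; the standing bottle and the jar are upright; the robot holds the plunger 6 to 14 mm down (of 20 mm), pressing it with at least 2 N, steady (all of step 1 and all of step 2 and angle between each of standing, jar's own z axis and vertical below 0.105 rad); the arm keeps its last pose, push and grip.
It fails at once if the standing bottle is knocked or moved more than 30 mm (distance of standing from where it was at the start of the episode above 0.03 m or angle between standing's own z axis and vertical above 0.5 rad).
It fails at once if the jar is knocked or moved more than 30 mm (distance of jar from where it was at the start of the episode above 0.03 m or angle between jar's own z axis and vertical above 0.5 rad).
It fails at once if the coffee cup is knocked or moved more than 30 mm (distance of cup from where it was at the start of the episode above 0.03 m or angle between cup's own z axis and vertical above 0.5 rad).
It fails at once if the brush jar is knocked or moved more than 30 mm (distance of brush_jar from where it was at the start of the episode above 0.03 m or angle between brush_jar's own z axis and vertical above 0.5 rad).
It fails at once if the roll of tape is knocked or moved more than 30 mm (distance of tape from where it was at the start of the episode above 0.03 m or angle between tape's own z axis and vertical above 0.5 rad).
It also fails if it takes over 51 s, if anything falls off the work surface, if the arm or the gripper's body presses on something with over 40 N, if the wrist force passes 120 N, or if a joint passes its speed limit or range.

### The arm

A 6-joint arm with a two-finger parallel gripper is mounted at the origin on the work surface. World frame = base frame: x ahead of the robot, y to its left, z up, the work surface at z = 0. Lengths are in m, angles in rad, forces in N, time in s.
With the tool pointing down it reaches from about 0.375 to 0.9 m from the base axis. Payload 3.1 kg.
Tool frame: the origin (TCP) lies at the very end of the fingers, on their centre line; the grasp point (between the pads) lies 19 mm behind it; x points along the fingers, y is the direction in which the jaws open and shut, and the axes are right-handed (so a half turn about x gives the same grasp; the last joint's range is limited). The gripper opens to 85 mm and grips with 20 to 120 N. Pads are 22 mm wide; open, the fingers measure 114 mm over their backs; the gripper's body (76 mm by 85 mm) begins 54 mm behind the grasp point. The pads swing forward as they close: fully open they stand 13 mm farther back than shut.
Start: joints at [-1.435, 0.527, 1.433, -0, 1.181, -0.178], TCP at [0.193, -0.594, 0.208] pointing down, gripper open.
Joint ranges: [-3.08, 3.08], [-0.75, 2.2], [0.22, 2.44], [-1.43, 4.57], [0, 2.65], [-2.85, 2.85]. Speed limits (rad/s): [2.79, 2.79, 3.14, 3.14, 3.14, 3.14].

### API

Orientations are given as a unit quaternion [x, y, z, w].
In Python, from station import manip gives the robot as it stands.
- The arm moves only by the shell command python3 -m jog 'ROWS' [FORCE]. ROWS is a JSON object of lists of equal length, an entry for each row: "linear": the shift along the tool's x, y, z in cm, a list of three; "twist": the turn about the tool's x in rad; "claw": the opening, from -1 (shut) to 1 (fully open). A call has 1 to 20 rows; each row is the pose to reach, as a shift and turn from the pose commanded when the call began, along the tool's axes at that moment; what a row does not reach only later rows make up. A row lasts 1/12 s, in which the tool goes at most 41.7 mm and 7.16 degrees, less where a joint would pass 70% of its speed; a pose out of reach is approached as far as the arm can. A call with a gripper value outside its range is refused whole. The fingers move at their own pace and stop on an object; FORCE is the grip in N (left out, the last holds). Time passes only in rows, so rows that repeat a pose let the fingers close. It gives the time, the measured TCP pose, the force and the opening at its end, in the units of the state.
- manip.sense(): the state, without advancing time (a new reading comes with each control period).
- manip.snapshot(name): name is "scene" or "side" or "wrist"; returns a dict with "pixels" (480x640x3 uint8, red, green, blue), "camera_matrix" (3x3 intrinsics, pixels), "R" (3x3) and "t" (3): a world point X has camera coordinates R X + t. Camera axes: x right, y down, z forward; pixel columns grow to the right and rows downward; lengths in m; the calibration is good to about 2 mm. A picture is of the moment at which its call begins. There is no depth.
- manip.sign_off(): hands the job in, once; it reports no verdict.
The state is a dict: "t": time; "q": joint angles; "qd": joint speeds; "tau": joint torques, N m; "tcp_pos": TCP position; "tool_rot": TCP orientation; "force": force on the tool from outside, world axes, zero at the start; "ft_torque": the same for the moment, N m; "finger_gap": opening from 0.0 (shut) to 1.0 (fully open).
Only numpy, scipy, OpenCV 4.12 (cv2) and the standard library are available. Lean on these libraries where they do the work, as an engineer would, in place of code of your own. Each camera call takes 0.05 s, during which the arm holds its last target.

## Working session

There is one attempt and no reset: what is moved stays moved. The work goes in short steps, Python scripts to look and compute and a shell command to move; the robot and the scene stay as the last step left them, time stands still between calls to the robot, and variables do not carry over. Pictures are saved under pics/ and viewed, and the job is handed in when it is done.

```bash
mkdir -p pics; ls
python3 - <<'E'
from station import manip
import cv2,numpy as np
s=manip.sense();print({k:np.round(v,4).tolist() for k,v in s.items()})
for n in("scene","side","wrist"):
    d=manip.snapshot(n);cv2.imwrite(f"pics/{n}0.png",d["pixels"][:,:,::-1]);np.savez(f"{n}0.npz",**d)
    print(n,np.round(d["camera_matrix"],1).tolist(),np.round(-d["R"].T@d["t"],3),np.round(d["R"],3).tolist())
E
```

```text
pics
{'t': 0.0, 'q': [-1.4355, 0.5285, 1.4339, 0.0, 1.1814, -0.1785], 'qd': [0.0003, 0.0019, -0.0002, -0.0009, 0.0012, -0.0003], 'tau': [0.0004, -44.2347, -17.8025, -0.0002, 0.0082, 0.0], 'tcp_pos': [0.1929, -0.5937, 0.2073], 'tool_rot': [0.6984, 0.1113, -0.6984, 0.1097], 'force': [0.3228, -0.2036, 0.1768], 'ft_torque': [-0.0097, 0.0293, -0.0034], 'finger_gap': 1.001}
scene [[450.2, 0.0, 312.3], [0.0, 450.2, 234.2], [0.0, 0.0, 1.0]] [ 1.595 -0.392  0.829] [[0.38, 0.925, -0.012], [0.53, -0.228, -0.817], [-0.758, 0.304, -0.577]]
side [[553.3, 0.0, 316.0], [0.0, 553.3, 237.8], [0.0, 0.0, 1.0]] [0.129 0.789 0.996] [[-0.849, -0.529, -0.008], [-0.357, 0.584, -0.729], [0.39, -0.616, -0.684]]
wrist [[394.0, 0.0, 322.2], [0.0, 394.0, 234.5], [0.0, 0.0, 1.0]] [ 0.269 -0.57   0.372] [[0.309, -0.951, -0.002], [-0.904, -0.294, 0.31], [-0.295, -0.094, -0.951]]
```

View pics/scene0.png

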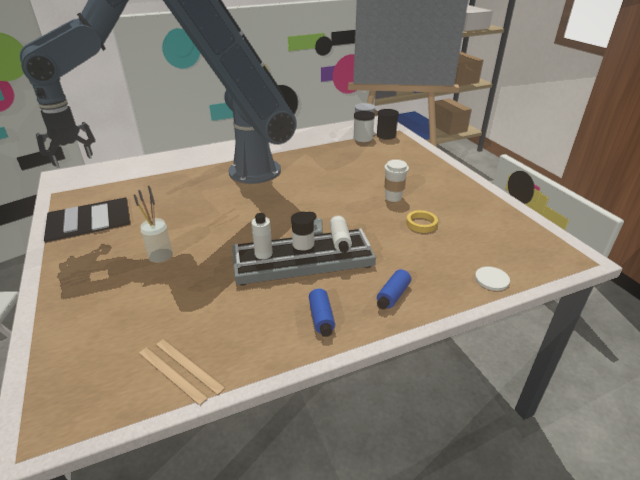

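View pics/side0.png

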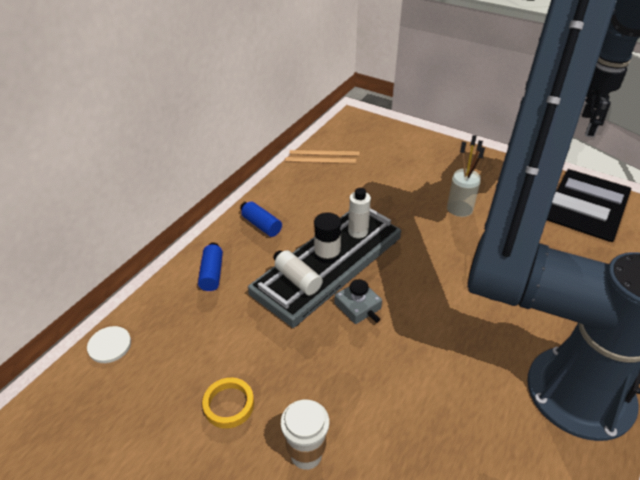

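View pics/wrist0.png

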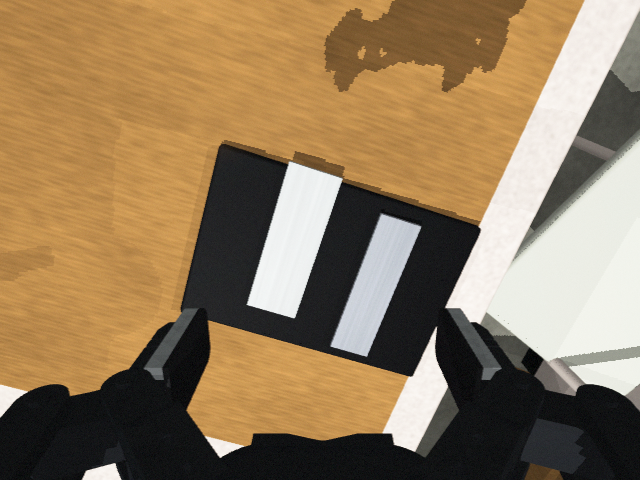

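Run:
```python
import cv2
a=cv2.imread("pics/scene0.png")[195:345,220:430];b=cv2.imread("pics/side0.png")[180:330,190:410]
cv2.imwrite("pics/c1.png",cv2.resize(a,None,fx=3.7,fy=3.7,interpolation=cv2.INTER_CUBIC))
cv2.imwrite("pics/c2.png",cv2.resize(b,None,fx=3.6,fy=3.6,interpolation=cv2.INTER_CUBIC))
```

```text
(no output)
```

View pics/c1.png

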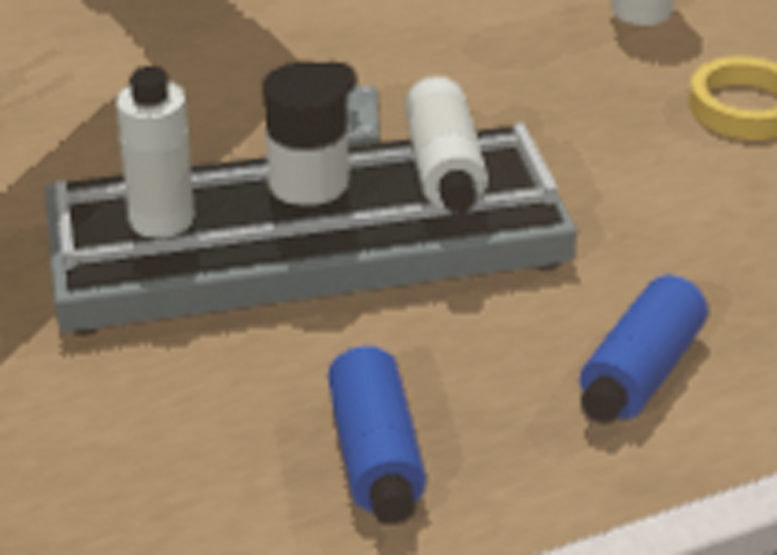

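View pics/c2.png

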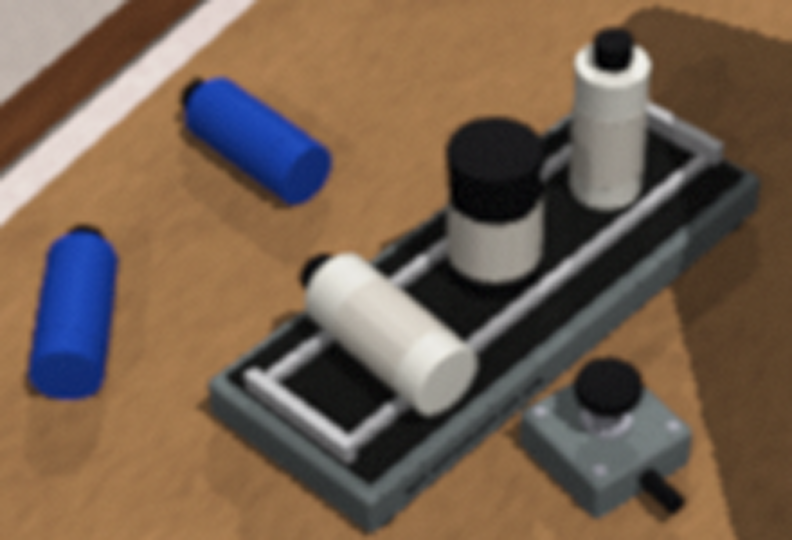

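```bash
cat > h.py <<'E'
import numpy as np
from scipy.optimize import least_squares
def load(n): return dict(np.load(n+".npz"))
def proj(d,X):
    c=np.atleast_2d(X)@d["R"].T+d["t"]; p=c@d["camera_matrix"].T; return p[:,:2]/p[:,2:]
def ray(d,uv,z):
    C=-d["R"].T@d["t"]; v=d["R"].T@np.linalg.solve(d["camera_matrix"],[*uv,1]); return C+v*(z-C[2])/v[2]
E
python3 - <<'E'
from h import *
S=load("side0");C=load("scene0")
f=lambda p,o:(p[0]/o[0],p[1]/o[0])
obs=[(S,(249.2,287),(75,200)),(S,(292.2,317.5),(-75,200)),(S,(401.1,230),(-75,-200)),(C,(235.4,272),(75,-200)),(C,(375.9,257.7),(75,200)),(C,(233,245),(-75,-200))]
def P(p,x,y,z=.045):
    c,s=np.cos(p[2]),np.sin(p[2]);return np.array([p[0]+c*x-s*y,p[1]+s*x+c*y,z])
def r(p): return np.concatenate([proj(d,P(p,a/1e3,b/1e3))[0]-uv for d,uv,(a,b) in obs])
q=least_squares(r,[.65,0,0]);print(q.x,np.round(q.fun,1))
for n,d,uv,z in [("foot side",S,(314.2,285.6),.078),("cap side",S,(278.3,255),.078),("cap scene",C,(343.8,246.4),.078),("plunger side",S,(358.9,286.4),.072),("box side",S,(358.9,302),.035),("plscene",C,(317,221),.072)]:
    w=ray(d,uv,z);c,s=np.cos(q.x[2]),np.sin(q.x[2]);e=w[:2]-q.x[:2]
    print(n,np.round(w,4),"local",np.round([c*e[0]+s*e[1],-s*e[0]+c*e[1]],4))
E
```

```text
[ 0.61437016 -0.03078801 -0.18694851] [-3.3 -2.2  0.1  2.   0.7 -2.2 -0.8  1.6  0.5 -3.8 -1.6 -3.5]
foot side [0.5735 0.0963 0.078 ] local [-0.0637  0.1173]
cap side [0.6965 0.0589 0.078 ] local [0.064  0.1034]
cap scene [0.6961 0.0622 0.078 ] local [0.063  0.1066]
plunger side [0.4902 0.0417 0.072 ] local [-0.1355  0.0482]
box side [0.4821 0.0531 0.035 ] local [-0.1456  0.0579]
plscene [0.5402 0.0468 0.072 ] local [-0.0873  0.0625]
```

```bash
cat >> h.py <<'E'
from scipy.spatial.transform import Rotation as Ro
def go(target,yaw=None):
    """print shift in tool axes (cm) and twist needed so tool y axis has heading yaw (mod pi)"""
    from station import manip
    s=manip.sense();R=Ro.from_quat(s["tool_rot"]).as_matrix();p=s["tcp_pos"]
    print("t",round(s["t"],2),"tcp",np.round(p,4),"y",np.round(R[:,1],3),"z",np.round(R[:,2],3),"q",np.round(s["q"],2),"gap",round(float(s["finger_gap"]),3),"F",np.round(s["force"],1))
    if target is not None: print("shift cm",np.round(R.T@(np.array(target)-p)*100,2))
    if yaw is not None:
        h=np.arctan2(R[1,1],R[0,1]);e=(yaw-h+np.pi/2)%np.pi-np.pi/2;print("twist",round(-e*np.sign(-R[2,0]),3))
E
python3 - <<'E'
from h import *
go([.60,.0,.26],np.pi/2-.288)
E
```

```text
t 0.15 tcp [ 0.1929 -0.5939  0.2075] y [ 0.309 -0.951 -0.002] z [-0.951 -0.309 -0.   ] q [-1.44  0.53  1.43  0.    1.18 -0.18] gap 0.998 F [0.5 0.5 0.3]
shift cm [ -5.15 -43.93 -57.06]
twist 0.602
```

```bash
python3 -m jog '{"linear":[[-4,0,0],[-8,0,0],[-11,0,0],[-11,-24,-29],[-11,-24,-29],[-11,-24,-29],[-11,-24,-29],[-11,-24,-29],[-11,-24,-29],[-11,-24,-29],[-11,-24,-29],[-11,-24,-29],[-11,-24,-29]],"twist":[0,0,0,0.1,0.2,0.3,0.4,0.5,0.6,0.6,0.6,0.6,0.6],"claw":[1,1,1,1,1,1,1,1,1,1,1,1,1]}' 30; python3 -c "
from h import *
go([.60,.05,.30],np.pi/2-.288)"
```

```text
t: 1.23
tcp_pos: [0.3969, -0.2699, 0.3182]
tool_rot: [0.7, -0.097, -0.7, -0.1]
force: [-0.2, -0.9, -0.3]
finger_gap: 0.998
t 1.23 tcp [ 0.3969 -0.2699  0.3182] y [-0.275 -0.961 -0.004] z [-0.961  0.275  0.   ] q [-0.83  0.2   1.63  0.    1.31  1.02] gap 0.998 F [-0.2 -0.9 -0.3]
shift cm [  1.98 -36.34 -10.71]
twist 0.009
```

```bash
python3 -m jog '{"linear":[[0,-36,-11],[0,-36,-11],[0,-36,-11],[0,-36,-11],[0,-36,-11],[0,-36,-11],[0,-36,-11],[0,-36,-11],[0,-36,-11],[2,-36,-11],[2,-36,-11],[2,-36,-11]],"twist":[0,0,0,0,0,0,0,0,0,0,0,0],"claw":[1,1,1,1,1,1,1,1,1,1,1,1]}'
python3 - <<'E'
from h import *
from station import manip
import cv2
go([.62,.08,.30],np.pi/2-.288)
for n in ("wrist","scene","side"):
    d=manip.snapshot(n);np.savez(n+"1.npz",**d);cv2.imwrite(f"pics/{n}1.png",d["pixels"][:,:,::-1])
E
```

```text
t: 2.23
tcp_pos: [0.6006, 0.0376, 0.2967]
tool_rot: [-0.698, 0.101, 0.702, 0.1]
force: [0.3, -0.3, -0.1]
finger_gap: 0.999
t 2.23 tcp [0.6006 0.0376 0.2967] y [-0.282 -0.96   0.001] z [-0.96   0.282  0.004] q [-0.12  0.41  1.38 -0.    1.36  1.73] gap 0.999 F [ 0.3 -0.3 -0.1]
shift cm [-0.34 -4.62 -0.67]
twist 0.003
```

View pics/wrist1.png

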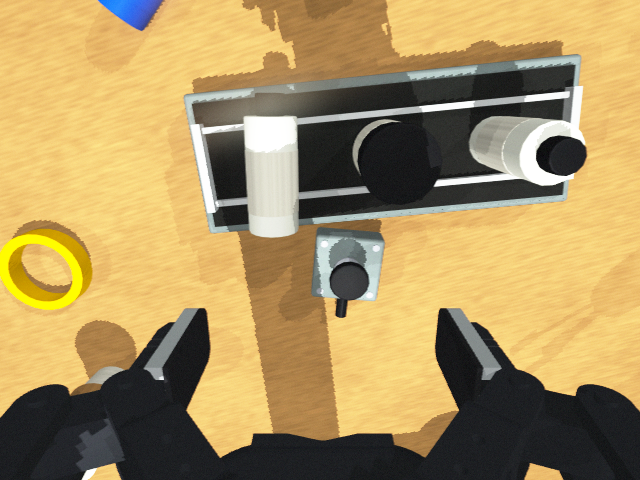

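Run:
```python
from h import *
import cv2
W=load("wrist1");S=load("side0");C=load("scene0")
obs=[(W,(186,96),(75,200)),(W,(579,56),(75,-200)),(W,(566,199),(-75,-200)),(W,(212,232),(-75,200))]
def P(p,x,y,z=.045):
    c,s=np.cos(p[2]),np.sin(p[2]);return np.array([p[0]+c*x-s*y,p[1]+s*x+c*y,z])
def r(p): return np.concatenate([proj(d,P(p,a/1e3,b/1e3))[0]-uv for d,uv,(a,b) in obs])
q=least_squares(r,[.65,0,0]);print("shaker",q.x,np.round(q.fun,1))
# bottle silhouette fit: white body, via mask outline extents
def loc(w):
    c,s=np.cos(q.x[2]),np.sin(q.x[2]);e=w[:2]-q.x[:2];return np.round([c*e[0]+s*e[1],-s*e[0]+c*e[1]],4)
for n,uv,z in [("plunger",(349,281),.072),("boxcorner mean",(348,265),.035),("tape",(45,268),.02)]:
    w=ray(W,uv,z);print(n,np.round(w,4),loc(w))
def body(p):
    a=np.array([np.cos(p[2]),np.sin(p[2]),0]);n=np.array([-a[1],a[0],0]);c=np.array([p[0],p[1],.078])
    t=np.linspace(0,2*np.pi,60);k=.025*(np.outer(np.cos(t),n)+np.outer(np.sin(t),[0,0,1]))
    return np.vstack([c-.066*a+k,c+.046*a+k])
m={}
def mask(d,roi):
    im=d["pixels"].astype(int);v=im.min(2);u0,u1,v0,v1=roi;M=np.zeros(v.shape,np.uint8);M[v0:v1,u0:u1]=((v>95)&(im.max(2)-v<45))[v0:v1,u0:u1]
    M=cv2.morphologyEx(M,cv2.MORPH_OPEN,np.ones((9,9)));return M
for nm,d,roi in[("w",W,(230,315,90,240)),("s",S,(265,325,240,300)),("c",C,(325,355,212,255))]:
    M=mask(d,roi) if nm!="c" else mask(d,roi); v,u=np.nonzero(M);m[nm]=(d,u.min(),u.max(),v.min(),v.max(),u.mean(),v.mean());print(nm,m[nm][1:],len(u))
def sil(d,p):
    h=cv2.convexHull(proj(d,body(p)).astype(np.float32))
    b=h[:,0];M=cv2.moments(h);return np.array([b[:,0].min(),b[:,0].max(),b[:,1].min(),b[:,1].max(),M["m10"]/M["m00"],M["m01"]/M["m00"]])
for keys in("w","s","ws"):
    g=least_squares(lambda p:np.concatenate([sil(m[k][0],p)-np.array(m[k][1:]) for k in keys]),[.635,.078,-.28],loss="soft_l1",diff_step=1e-4)
    print(keys,g.x,loc(g.x),np.round(g.fun,1))
```

```text
shaker [ 0.61492658 -0.03327988 -0.19037815] [-7.2 -1.3  7.4 -2.8  4.5  4.6 -5.1  4.8]
plunger [0.495  0.0378 0.072 ] [-0.1312  0.0471]
boxcorner mean [0.4978 0.0357 0.035 ] [-0.1281  0.0456]
tape [0.5913 0.39   0.02  ] [-0.1033  0.4112]
w (np.int64(230), np.int64(298), np.int64(90), np.int64(236), np.float64(269.4712358932012), np.float64(164.76341866226258)) 7266
s (np.int64(276), np.int64(321), np.int64(252), np.int64(292), np.float64(298.3816651075772), np.float64(271.6557530402245)) 1069
c (np.int64(330), np.int64(349), np.int64(217), np.int64(240), np.float64(339.0752427184466), np.float64(228.95145631067962)) 412
w [ 0.64850063  0.08038518 -0.18421003] [0.0115 0.118 ] [ 0.3  1.  12.2 -7.4 -3.4 -0.1]
s [ 0.63768059  0.07438054 -0.38048599] [0.002 0.11 ] [-0.6  0.5 -3.7  2.8  0.1 -0.1]
ws [ 0.64654785  0.07944137 -0.14944066] [0.0097 0.1167] [ 0.5  4.6 13.3 -5.7 -1.5  1.5 -7.  -0.8 -2.3  0.1 -3.7 -0.9]
```

```bash
cat > ov.py <<'E'
from h import *
import cv2
def boxpts(p,z):
    c,s=np.cos(p[2]),np.sin(p[2]);return np.array([[p[0]+c*x-s*y,p[1]+s*x+c*y,z] for x,y in((.075,.2),(.075,-.2),(-.075,-.2),(-.075,.2))])
def draw(im,d,p,zs=(.045,.0)):
    for z,col in zip(zs,((0,0,255),(0,255,0))):
        cv2.polylines(im,[np.round(proj(d,boxpts(p,z))*8).astype(np.int32)],True,col,1,cv2.LINE_AA,3)
E
python3 - <<'E'
from ov import *
W=load("wrist1");im=W["pixels"][:,:,::-1].copy();draw(im,W,[.6149,-.0333,-.1904]);
cv2.imwrite("pics/o1.png",cv2.resize(im[30:330,160:600],None,fx=1.8,fy=1.8))
S=load("side0");im=S["pixels"][:,:,::-1].copy();draw(im,S,[.6149,-.0333,-.1904]);
cv2.imwrite("pics/o2.png",cv2.resize(im[170:340,220:420],None,fx=3.5,fy=3.5))
E
```

```text
(no output)
```

View pics/o1.png

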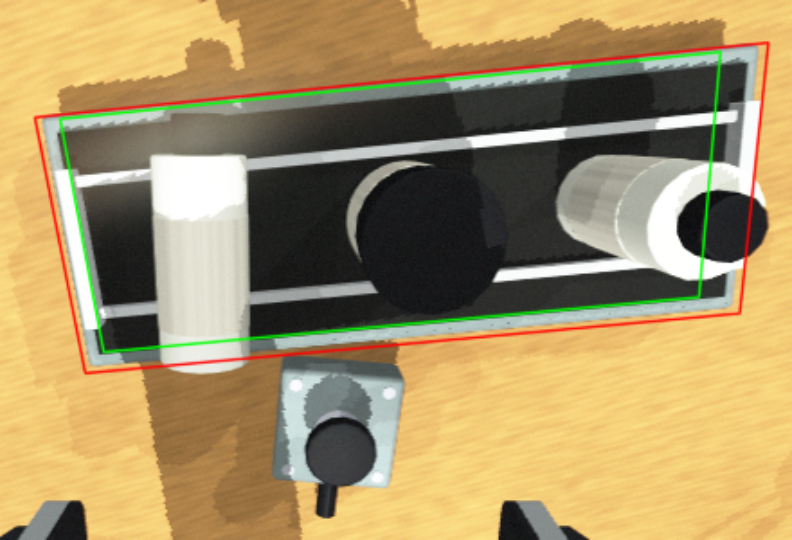

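View pics/o2.png

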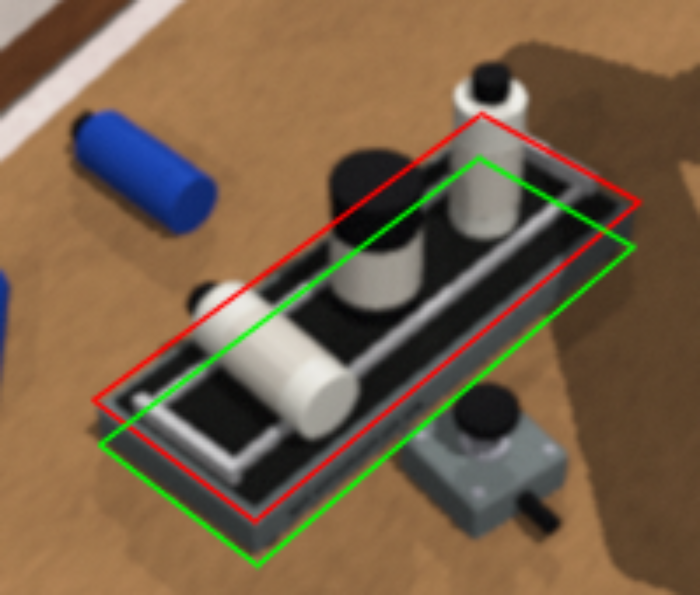

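Run:
```python
from ov import *
W=load("wrist1");S=load("side0")
obs=[(W,(186,96),(75,200)),(W,(579,56),(75,-200)),(W,(566,199),(-75,-200)),(W,(212,232),(-75,200)),
(S,(249.2,287),(75,200)),(S,(292.2,317.5),(-75,200)),(S,(401.1,230),(-75,-200))]
# rail lines at z=.053: points on rail centre lines (wrist crop)
rw=lambda u,v:(u/1.8+160,v/1.8+30)
rails=[(rw(300,156),38),(rw(700,119),38),(rw(110,179),38),(rw(290,296),-38),(rw(560,270),-38),(rw(130,310),-38)]
def r(p):
    e=[]
    for d,uv,(a,b) in obs:
        c,s=np.cos(p[2]),np.sin(p[2]);a/=1e3;b/=1e3
        e+=list((proj(d,[p[0]+c*a-s*b,p[1]+s*a+c*b,p[3]])[0]-uv)*(1 if d is W else .7))
    return e
def rr(p):
    e=[]
    for uv,x in rails:
        w=ray(W,uv,.053);c,s=np.cos(p[2]),np.sin(p[2]);e.append((c*(w[0]-p[0])+s*(w[1]-p[1])-x/1e3)*1e3)
    return e
q=least_squares(lambda p:list(r(p))+rr(p),[.65,0,0,.04],x_scale=[.1,.1,.1,.01]);print(q.x,np.round(r(q.x),1),np.round(rr(q.x),1))
for f in ([.6,.62],):pass
p=q.x
def loc(w):
    c,s=np.cos(p[2]),np.sin(p[2]);e=w[:2]-p[:2];return np.round([c*e[0]+s*e[1],-s*e[0]+c*e[1]],4)
for n,uv,z in [("foot mid top",(272,236),.100),("white front mid",(270,116),.08),("jartop",rw(428,238),.155),("standcap",rw(724,226),.177),("stopL",rw(75,252),.060)]:
    w=ray(W,uv,z);print(n,np.round(w,4),loc(w))
im=W["pixels"][:,:,::-1].copy();draw(im,W,q.x,(q.x[3],));
# bottle overlay
cv2.imwrite("pics/o3.png",cv2.resize(im[30:330,160:600],None,fx=1.8,fy=1.8))
```

```text
[ 0.61509734 -0.03582714 -0.19009352  0.03084347] [-0.2 -1.8  0.9 -2.1 -0.8  0.7  0.4  0.2 -1.3  0.1  0.7  3.   0.7  0.5] [ 1.8  0.3 -0.3 -0.   0.3  0.6]
foot mid top [0.5752 0.0952 0.1   ] [-0.0639  0.1211]
white front mid [0.6813 0.0639 0.08  ] [0.0462 0.1104]
jartop [ 0.6205 -0.0294  0.155 ] [0.0041 0.0073]
standcap [ 0.5962 -0.1399  0.177 ] [ 0.0011 -0.1058]
stopL [0.6512 0.15   0.06  ] [0.0003 0.1893]
```

View pics/o3.png

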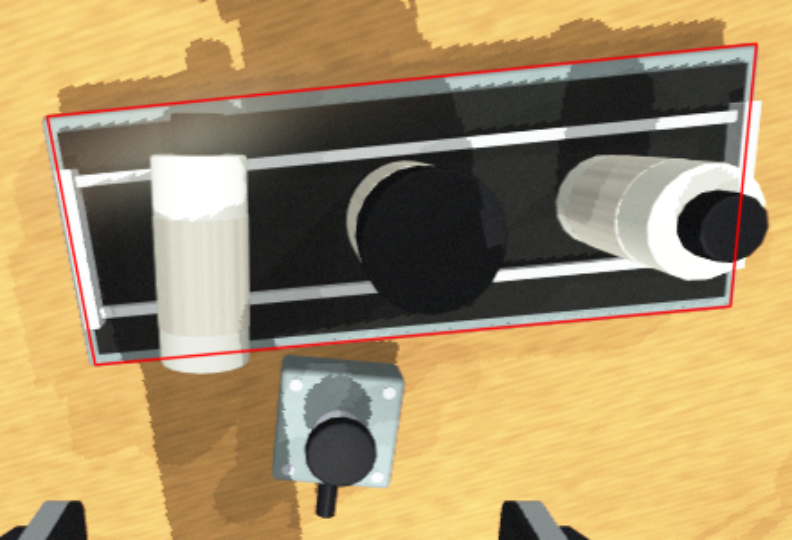

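```bash
python3 -c "
from h import *
go([.6617,.0696,.13],-np.pi/2-.29)"
```

```text
t 2.38 tcp [0.6017 0.0362 0.299 ] y [-0.284 -0.959  0.   ] z [-0.959  0.284 -0.001] q [-0.12  0.41  1.38 -0.    1.36  1.73] gap 1.003 F [-0.3 -0.3 -0.3]
shift cm [16.9  -4.91 -4.79]
twist 0.002
```

```bash
python3 -m jog '{"linear":[[4,-4.9,-4.8],[8,-4.9,-4.8],[12,-4.9,-4.8],[15,-4.9,-4.8],[16.9,-4.9,-4.8],[16.9,-4.9,-4.8],[16.9,-4.9,-4.8],[16.9,-4.9,-4.8]],"twist":[0,0,0,0,0,0,0,0],"claw":[1,1,1,1,1,1,1,1]}'
python3 - <<'E'
from h import *
from station import manip
import cv2
go([.6617,.0696,.058],-np.pi/2-.29)
for n in ("wrist","scene","side"):
    d=manip.snapshot(n);np.savez(n+"2.npz",**d);cv2.imwrite(f"pics/{n}2.png",d["pixels"][:,:,::-1])
E
```

```text
t: 3.05
tcp_pos: [0.6636, 0.07, 0.132]
tool_rot: [0.701, -0.101, -0.698, -0.101]
force: [-0.3, -0.1, 0.8]
finger_gap: 0.999
t 3.05 tcp [0.6636 0.07   0.132 ] y [-0.284 -0.959 -0.001] z [-0.959  0.284 -0.004] q [-0.06  0.67  1.39 -0.    1.08  1.8 ] gap 0.999 F [-0.3 -0.1  0.8]
shift cm [7.4 0.1 0.2]
twist 0.002
```

View pics/wrist2.png

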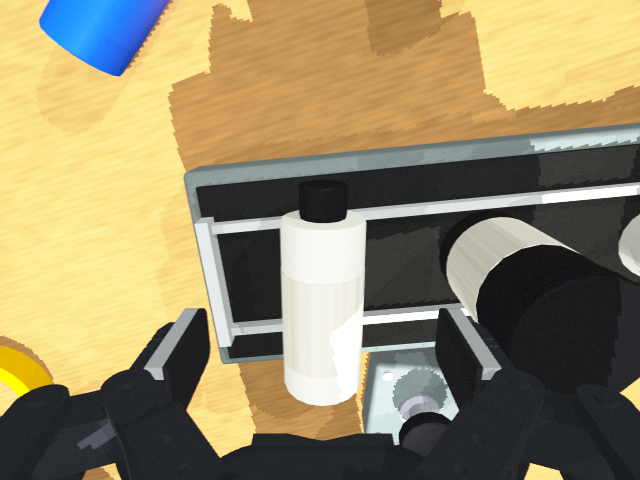

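View pics/side2.png

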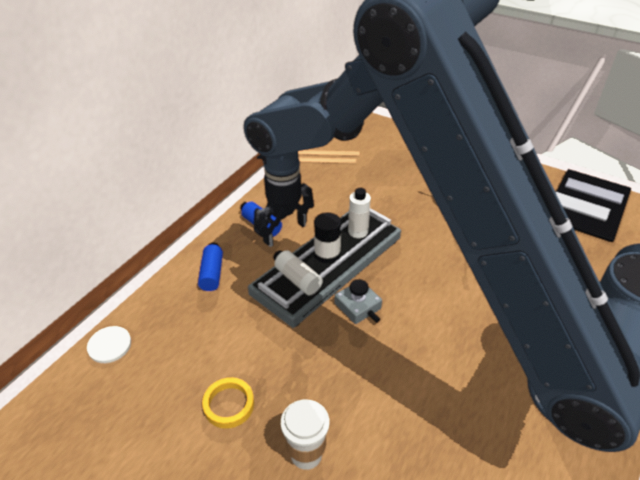

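```bash
python3 -m jog '{"linear":[[3,0,0.1],[6,0,0.1],[7.4,0,0.1],[7.4,0,0.1],[7.4,0,0.1],[7.4,0,0.1],[7.4,0,0.1],[7.4,0,0.1],[7.4,0,0.1],[7.4,0,0.1],[7.4,0,0.1],[7.4,0,0.1]],"twist":[0,0,0,0,0,0,0,0,0,0,0,0],"claw":[1,1,1,1,0.4,0,-0.2,-0.3,-0.4,-0.4,-0.4,-0.4]}' 20
python3 - <<'E'
from h import *
from station import manip
import cv2
go([.6617,.0696,.058],-np.pi/2-.29)
for n in ("wrist",):
    d=manip.snapshot(n);np.savez(n+"3.npz",**d);cv2.imwrite(f"pics/{n}3.png",d["pixels"][:,:,::-1])
E
```

```text
t: 4.2
tcp_pos: [0.6627, 0.0711, 0.058]
tool_rot: [0.702, -0.101, -0.698, -0.101]
force: [-0.9, -0.2, 6.4]
finger_gap: 0.549
t 4.2 tcp [0.6627 0.0711 0.058 ] y [-0.282 -0.959 -0.001] z [-0.959  0.282 -0.005] q [-0.06  0.76  1.44 -0.    0.94  1.8 ] gap 0.549 F [-0.9 -0.2  6.4]
shift cm [0.   0.18 0.05]
twist 0.004
```

View pics/wrist3.png

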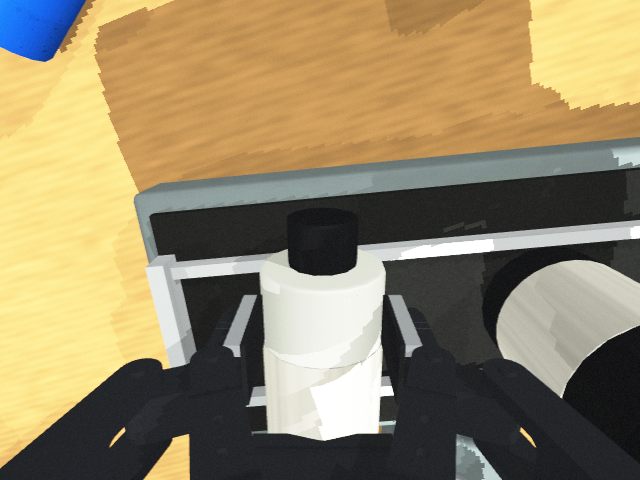

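```bash
python3 -m jog '{"linear":[[-1,0,0],[-2,0,0],[-3.5,0,0],[-5,0,0],[-6.5,0,0],[-8,0,0],[-8,0,0],[-8,0,0]],"twist":[0,0,0,0,-0.03,-0.07,-0.1,-0.1],"claw":[-0.4,-0.4,-0.4,-0.4,-0.4,-0.4,-0.4,-0.4]}'
python3 - <<'E'
from h import *
from station import manip
import cv2
go(None)
for n in ("wrist","side","scene"):
    d=manip.snapshot(n);np.savez(n+"4.npz",**d);cv2.imwrite(f"pics/{n}4.png",d["pixels"][:,:,::-1])
a=cv2.imread("pics/scene4.png")[150:300,220:430];b=cv2.imread("pics/side4.png")[180:330,190:410]
cv2.imwrite("pics/c4.png",np.vstack([cv2.resize(x,(400,290),interpolation=cv2.INTER_CUBIC) for x in(a,b)]))
E
```

```text
t: 4.92
tcp_pos: [0.6615, 0.0714, 0.1373]
tool_rot: [0.705, -0.065, -0.703, -0.066]
force: [-0.0, 0.0, -3.0]
finger_gap: 0.555
t 4.92 tcp [0.6615 0.0714 0.1373] y [-0.185 -0.983 -0.   ] z [-0.983  0.185 -0.003] q [-0.06  0.66  1.39  0.    1.09  1.7 ] gap 0.555 F [-0.  0. -3.]
```

View pics/wrist4.png

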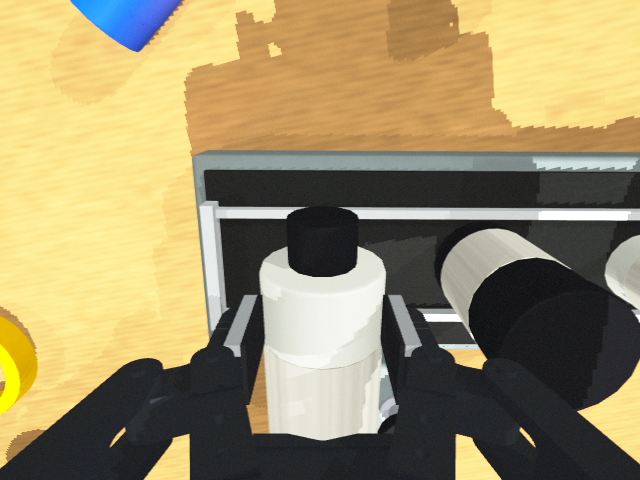

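View pics/c4.png

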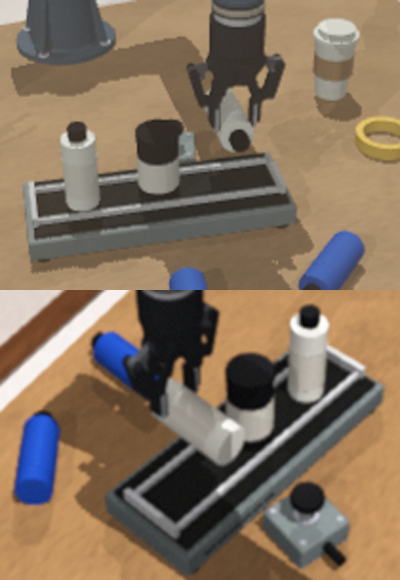

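Run:
```python
from h import *
C=load("scene0");p=[.6151,-.0358,-.19]
for uv in((311,293),(326,329),(404,273),(383,304)):
    w=ray(C,uv,.025);c,s=np.cos(p[2]),np.sin(p[2]);e=w[:2]-p[:2];print(np.round(w,3),np.round([c*e[0]+s*e[1],-s*e[0]+c*e[1]],3))
def L(x,y,z): return [p[0]+c*x-s*y,p[1]+s*x+c*y,z]
print("targets",L(.138,.114,.08));go(L(.138,.114,.137),None)
```

```text
[ 0.783 -0.073  0.025] [ 0.171 -0.004]
[ 0.913 -0.087  0.025] [0.302 0.006]
[0.808 0.193 0.025] [0.146 0.262]
[0.892 0.08  0.025] [0.25  0.166]
targets [np.float64(0.7721464984735044), np.float64(0.05008595529661174), 0.08]
t 5.07 tcp [0.6601 0.0715 0.135 ] y [-0.186 -0.983  0.   ] z [-0.983  0.186  0.001] q [-0.06  0.66  1.39  0.    1.09  1.7 ] gap 0.545 F [ 0.2  0.1 -3.5]
shift cm [ -0.22   0.02 -11.41]
```

```bash
python3 -m jog '{"linear":[[0,0,-4],[0,0,-8],[0,0,-11.4],[0,0,-11.4],[3,0,-11.4],[6,0,-11.4],[7.5,0,-11.4],[8,0,-11.4],[8,0,-11.4],[8,0,-11.4]],"twist":[0,0,0,0,0,0,0,0,0,0],"claw":[-0.4,-0.4,-0.4,-0.4,-0.4,-0.4,-0.4,-0.4,-0.4,-0.4]}'
cat > look.py <<'E'
from h import *
from station import manip
import cv2,sys
k=sys.argv[1]
go(None)
s=manip.sense();p=s["tcp_pos"];c,sn=np.cos(-.19),np.sin(-.19);e=np.array(p[:2])-[.6151,-.0358];print("local",np.round([c*e[0]+sn*e[1],-sn*e[0]+c*e[1],p[2]],4))
im=[]
for n,r in(("scene",(150,320,230,450)),("side",(180,330,190,410))):
    d=manip.snapshot(n);np.savez(n+k+".npz",**d);x=d["pixels"][r[0]:r[1],r[2]:r[3],::-1];im.append(cv2.resize(x,(400,300),interpolation=cv2.INTER_CUBIC))
d=manip.snapshot("wrist");cv2.imwrite(f"pics/w{k}.png",d["pixels"][:,:,::-1])
im.append(cv2.resize(np.ascontiguousarray(d["pixels"][:,:,::-1]),(400,300)))
im.append(np.zeros_like(im[0]))
cv2.imwrite(f"pics/l{k}.png",np.vstack([np.hstack(im[:2]),np.hstack(im[2:])]))
E
python3 look.py 5
```

```text
t: 5.9
tcp_pos: [0.7728, 0.0505, 0.0559]
tool_rot: [-0.704, 0.066, 0.704, 0.066]
force: [-0.1, -0.2, -2.3]
finger_gap: 0.515
t 5.9 tcp [0.7728 0.0505 0.0559] y [-0.185 -0.983 -0.   ] z [-0.983  0.185  0.   ] q [-0.08  0.89  1.11  0.    1.14  1.68] gap 0.515 F [-0.1 -0.2 -2.3]
local [0.1386 0.1145 0.0559]
```

View pics/l5.png

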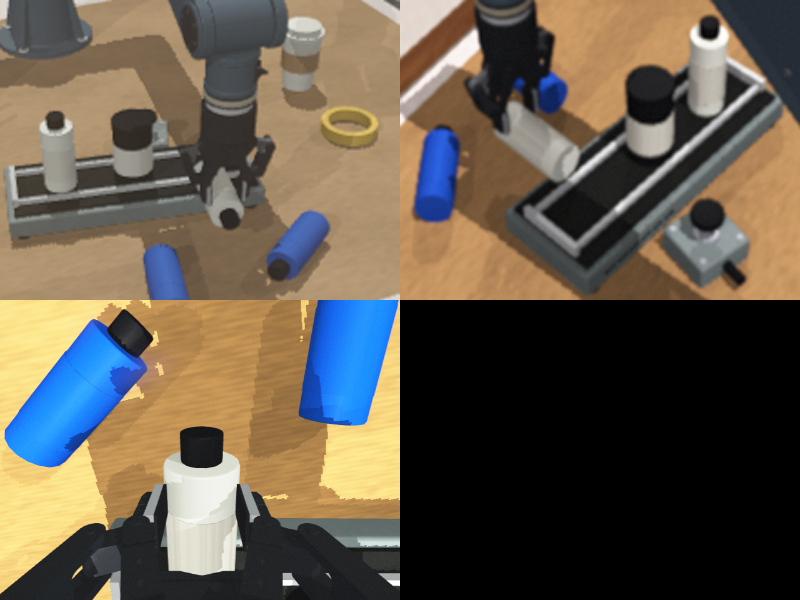

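```bash
python3 -m jog '{"linear":[[0.2,0,0.2],[0.3,0,0.5],[0.3,0,0.8],[0.3,0,1.0],[0,0,1.1]],"twist":[0,0,0,0,0],"claw":[-0.4,-0.4,-0.4,-0.4,-0.4]}'; python3 look.py 6
```

```text
t: 6.47
tcp_pos: [0.7658, 0.0515, 0.0573]
tool_rot: [0.708, -0.066, -0.701, -0.066]
force: [5.5, -1.4, 0.2]
finger_gap: 0.513
t 6.47 tcp [0.7658 0.0515 0.0573] y [-0.185 -0.983 -0.001] z [-0.983  0.185 -0.01 ] q [-0.08  0.88  1.14 -0.    1.11  1.68] gap 0.513 F [ 5.5 -1.4  0.2]
local [0.1315 0.1142 0.0573]
```

View pics/l6.png

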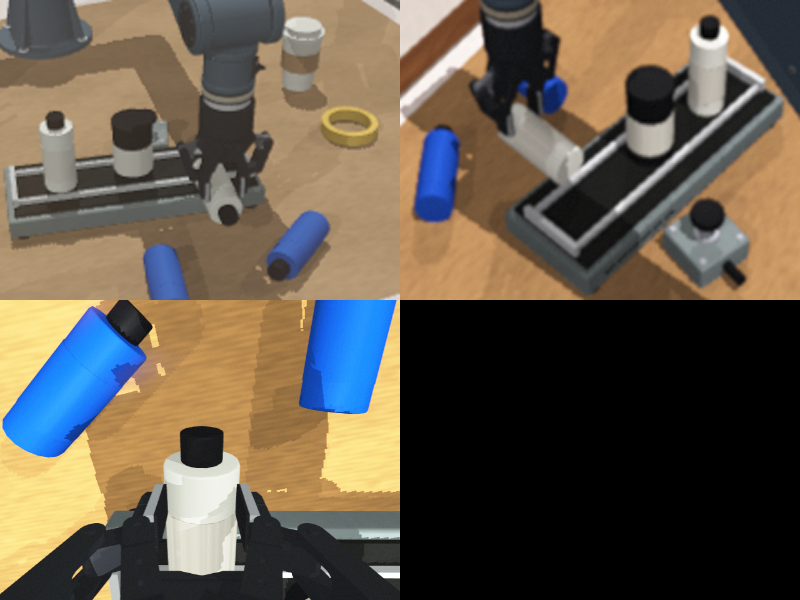

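```bash
python3 -m jog '{"linear":[[-0.3,0,0.2],[-0.8,0,0.4],[-1.3,0,0.6],[-1.9,0,0.9],[-2.4,0,1.2],[-2.9,0,1.6]],"twist":[0,0,0,0,0,0],"claw":[-0.4,-0.4,-0.4,-0.4,-0.4,-0.4]}'; python3 look.py 7
```

```text
t: 7.12
tcp_pos: [0.7449, 0.0556, 0.0845]
tool_rot: [-0.703, 0.066, 0.705, 0.066]
force: [0.0, 0.4, -1.8]
finger_gap: 0.299
t 7.12 tcp [0.7449 0.0556 0.0845] y [-0.185 -0.983  0.   ] z [-0.983  0.185  0.002] q [-0.07  0.83  1.18  0.    1.14  1.68] gap 0.299 F [ 0.   0.4 -1.8]
local [0.1102 0.1142 0.0845]
```

View pics/l7.png

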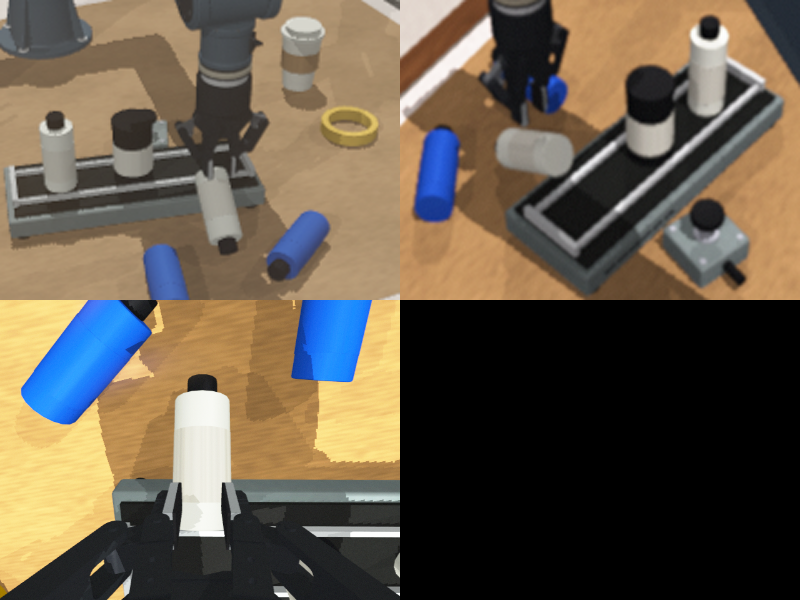

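Run:
```python
from h import *
import cv2
S=load("side7")["pixels"][190:300,220:340,::-1];C=load("scene7")["pixels"][200:310,310:430,::-1]
cv2.imwrite("pics/z7.png",np.hstack([cv2.resize(np.ascontiguousarray(x),(400,366),interpolation=cv2.INTER_CUBIC) for x in(S,C)]))
```

```text
(no output)
```

View pics/z7.png

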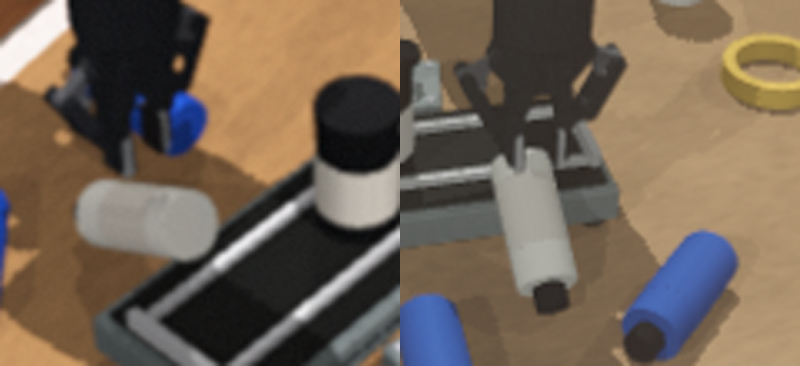

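View pics/w7.png

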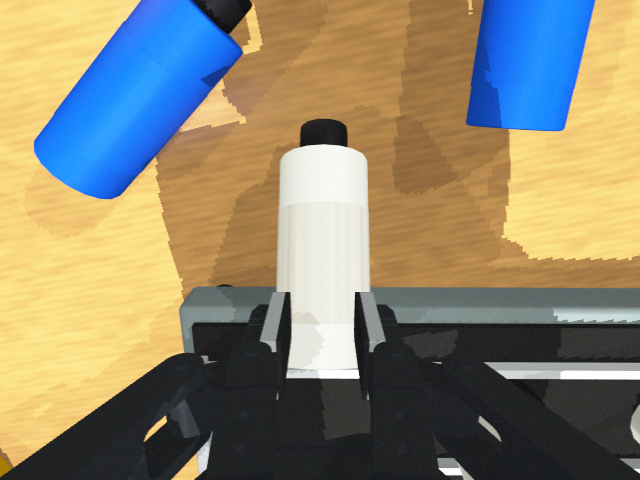

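```bash
python3 -m jog '{"linear":[[-2,0,0],[-5,0,0],[-8,0,0],[-11,0,0],[-14,0,1],[-16,0,2]],"twist":[0,0,0,0,0,0],"claw":[-0.3,0,0.5,1,1,1]}' 80; python3 look.py 8
```

```text
t: 7.77
tcp_pos: [0.7275, 0.0589, 0.2471]
tool_rot: [0.705, -0.066, -0.703, -0.066]
force: [-0.1, -0.4, 0.2]
finger_gap: 0.997
t 7.77 tcp [0.7275 0.0589 0.2471] y [-0.185 -0.983 -0.   ] z [-0.983  0.185 -0.003] q [-0.07  0.64  1.09  0.    1.4   1.69] gap 0.997 F [-0.1 -0.4  0.2]
local [0.0925 0.1142 0.2471]
```

View pics/l8.png

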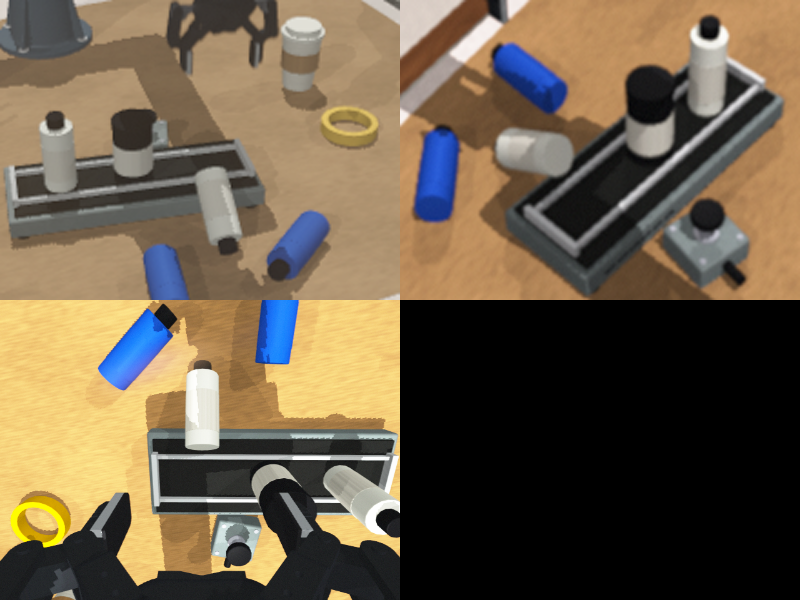

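View pics/w8.png

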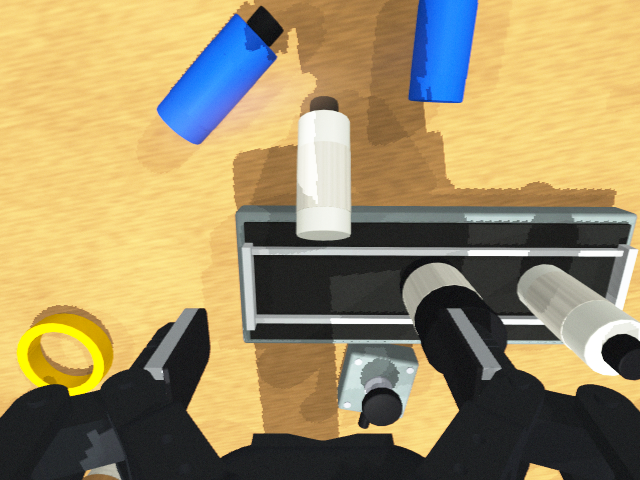

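Run:
```python
from h import *
from station import manip
import cv2
W=manip.snapshot("wrist");np.savez("wrist8.npz",**W);S=load("side8");C=load("scene8")
def hull(p):
    x,y,z,h,t=p;a=np.array([np.cos(h)*np.cos(t),np.sin(h)*np.cos(t),-np.sin(t)]);n=np.array([-np.sin(h),np.cos(h),0]);b=np.cross(a,n)
    k=np.linspace(0,2*np.pi,72);k=.025*(np.outer(np.cos(k),n)+np.outer(np.sin(k),b));c=np.array([x,y,z]);return np.vstack([c-.066*a+k,c+.046*a+k])
ob=[(W,(297,351,110,240)),(S,(242.8,285.2,244,269)),(C,(336.7,362.6,244,287.7))]
def r(p):
    e=[]
    for d,o in ob:
        b=proj(d,hull(p));e+=list(np.array([b[:,0].min(),b[:,0].max(),b[:,1].min(),b[:,1].max()])-o)
    return np.array(e)
g=least_squares(r,[.74,.06,.05,-.19,.4],diff_step=1e-4,loss="soft_l1");p=g.x;print(np.round(p,4),np.round(r(p),1))
c,s=np.cos(-.19),np.sin(-.19);e=p[:2]-[.6151,-.0358];print("local",np.round([c*e[0]+s*e[1],-s*e[0]+c*e[1],p[2]],4),"tilt deg",np.degrees(p[4]))
a=np.array([np.cos(p[3])*np.cos(p[4]),np.sin(p[3])*np.cos(p[4]),-np.sin(p[4])])
for ss in(-.066,0,.025,.066):print(ss,np.round(p[:3]+ss*a,4))
for d,n in((W,"w"),(S,"s"),(C,"c")):
    im=np.ascontiguousarray(d["pixels"][:,:,::-1]);hh=cv2.convexHull(np.round(proj(d,hull(p))).astype(np.int32));cv2.polylines(im,[hh],True,(0,0,255),1);m=hh[:,0].mean(0).astype(int)
    cv2.imwrite(f"pics/h8{n}.png",cv2.resize(im[m[1]-80:m[1]+80,m[0]-80:m[0]+80],(260,260)))
cv2.imwrite("pics/h8.png",np.hstack([cv2.imread(f"pics/h8{n}.png") for n in "wsc"]))
go(None)
```

```text
[ 0.7523  0.0534  0.0409 -0.1783  0.4662] [-0.7  0.2 -1.1  0.9 -0.3  1.2  0.1  0.4 -1.5 -0.1 -0.2  0.9]
local [0.1179 0.1135 0.0409] tilt deg 26.712692703570422
-0.066 [0.6943 0.0639 0.0706]
0 [0.7523 0.0534 0.0409]
0.025 [0.7743 0.0495 0.0297]
0.066 [0.8103 0.043  0.0112]
t 7.97 tcp [0.7263 0.0591 0.2442] y [-0.185 -0.983  0.   ] z [-0.983  0.185  0.   ] q [-0.07  0.65  1.1  -0.    1.4   1.69] gap 1.003 F [ 0.  -0.9 -1. ]
```

View pics/h8.png

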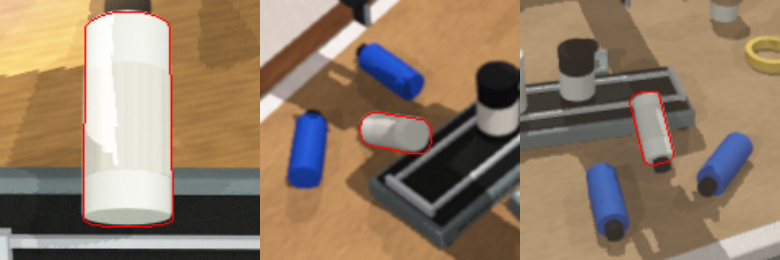

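```bash
python3 -c "
from h import *
go([.7743,.0495,.004],-np.pi/2-.182)"
```

```text
t 7.97 tcp [0.7263 0.0591 0.2442] y [-0.185 -0.983  0.   ] z [-0.983  0.185  0.   ] q [-0.07  0.65  1.1  -0.    1.4   1.69] gap 1.003 F [ 0.  -0.9 -1. ]
shift cm [24.02  0.06 -4.9 ]
twist -0.004
```

```bash
python3 -m jog '{"linear":[[4,0,-4.9],[8,0,-4.9],[12,0,-4.9],[16,0,-4.9],[19,0,-4.9],[21.5,0,-4.9],[23.5,0,-4.9],[24,0,-4.9],[24,0,-4.9],[24,0,-4.9],[24,0,-4.9],[24,0,-4.9],[24,0,-4.9],[24,0,-4.9],[24,0,-4.9]],"twist":[0,0,0,0,0,0,0,0,0,0,0,0,0,0,0],"claw":[1,1,1,1,1,1,1,1,0.5,0.2,0,-0.2,-0.2,-0.2,-0.2]}' 30; python3 look.py 9
```

```text
t: 9.22
tcp_pos: [0.7766, 0.0498, 0.0063]
tool_rot: [0.706, -0.066, -0.702, -0.066]
force: [1.8, -0.5, 2.4]
finger_gap: 0.568
t 9.22 tcp [0.7766 0.0498 0.0063] y [-0.185 -0.983 -0.001] z [-0.983  0.185 -0.004] q [-0.08  0.95  1.12  0.    1.07  1.68] gap 0.568 F [ 1.8 -0.5  2.4]
local [0.1424 0.1146 0.0063]
```

View pics/l9.png

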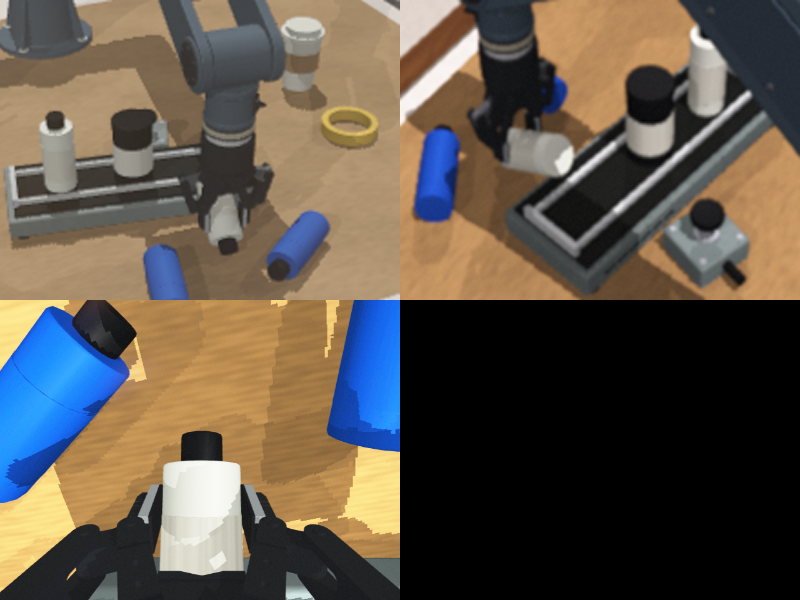

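```bash
python3 -m jog '{"linear":[[-2,0,-0.5],[-3,0,-2],[-3,0,-4.5],[-3,0,-4.5],[-2,0,-4.5],[-1,0,-4.5],[0,0,-4.5],[0.3,0,-4.5],[0.3,0,-4.5]],"twist":[0,0,0,0,0,0,0,0,0],"claw":[-0.2,-0.2,-0.2,-0.2,-0.2,-0.2,-0.2,-0.2,-0.2]}'; python3 look.py 10
```

```text
t: 10.12
tcp_pos: [0.8171, 0.0418, 0.003]
tool_rot: [-0.703, 0.066, 0.705, 0.065]
force: [-5.2, -0.5, 11.3]
finger_gap: 0.572
t 10.12 tcp [0.8171 0.0418 0.003 ] y [-0.184 -0.983  0.001] z [-0.983  0.184  0.004] q [-0.08  1.01  0.97 -0.    1.16  1.67] gap 0.572 F [-5.2 -0.5 11.3]
local [0.1838 0.1143 0.003 ]
```

View pics/l10.png

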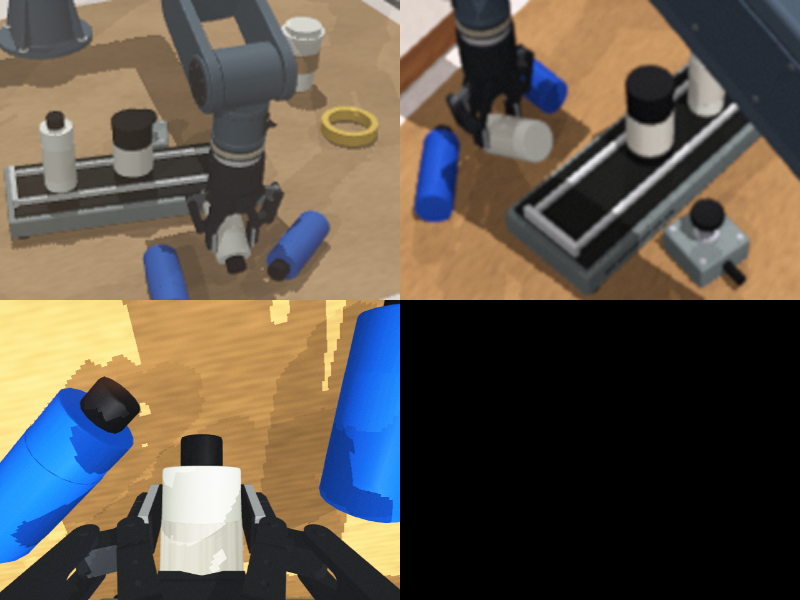

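```bash
python3 -m jog '{"linear":[[0,0,0],[0,0,0],[0,0,0],[0,0,0],[0,0,0],[0,0,0]],"twist":[0,0,0,0,0,0],"claw":[0.3,0.4,0.4,0.4,0.4,0.4]}'; python3 look.py 11
```

```text
t: 10.77
tcp_pos: [0.8187, 0.0416, 0.0006]
tool_rot: [-0.704, 0.066, 0.704, 0.066]
force: [0.5, 0.1, 0.8]
finger_gap: 0.698
t 10.77 tcp [8.187e-01 4.160e-02 6.000e-04] y [-0.185 -0.983  0.   ] z [-0.983  0.185  0.001] q [-0.09  1.02  0.97  0.    1.16  1.67] gap 0.698 F [0.5 0.1 0.8]
local [0.1853 0.1145 0.0006]
```

View pics/l11.png

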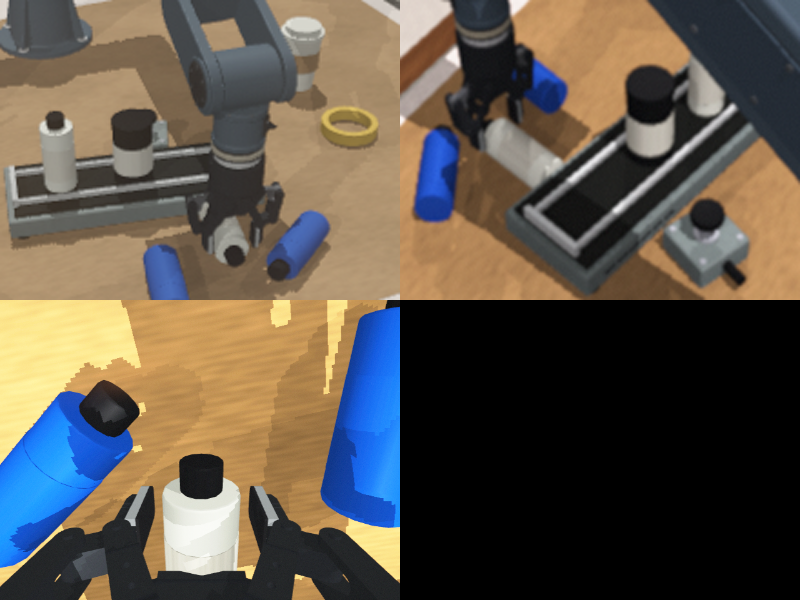

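```bash
cat >> h.py <<'E'
def local(w,p=(.6151,-.0358,-.19)):
    c,s=np.cos(p[2]),np.sin(p[2]);e=np.array(w[:2])-p[:2];return np.round([c*e[0]+s*e[1],-s*e[0]+c*e[1],*w[2:3]],4)
E
python3 - <<'E'
from h import *
from station import manip
import cv2
d=manip.snapshot("wrist");np.savez("wrist11.npz",**d)
cv2.imwrite("pics/z11.png",cv2.resize(np.ascontiguousarray(d["pixels"][200:440,200:440,::-1]),(600,600),interpolation=cv2.INTER_CUBIC))
E
```

```text
(no output)
```

View pics/z11.png

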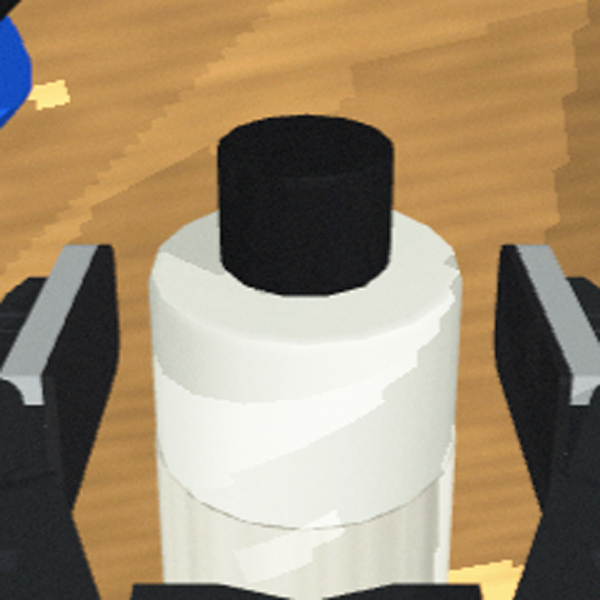

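Run:
```python
from h import *
W=load("wrist11")
for n,uv,z in(("shoulder top",(322,336.8),.05),("L",(260,312),.025),("R",(385,311),.025),("captip top",(322,271),.039)):
    w=ray(W,uv,z);print(n,np.round(w,4),local(w))
go(None)
```

```text
shoulder top [0.8244 0.0405 0.05  ] [0.1911 0.1144 0.05  ]
L [0.8246 0.0659 0.025 ] [0.1865 0.1394 0.025 ]
R [0.8157 0.0164 0.025 ] [0.1872 0.0891 0.025 ]
captip top [0.8435 0.0369 0.039 ] [0.2106 0.1145 0.039 ]
t 10.97 tcp [0.819  0.0416 0.0012] y [-0.185 -0.983 -0.   ] z [-0.983  0.185  0.   ] q [-0.09  1.02  0.97  0.    1.16  1.67] gap 0.699 F [-0.2 -0.1  0.8]
```

```bash
python3 -m jog '{"linear":[[0,0,0.7],[0,0,1.35],[0,0,1.35],[0,0,1.35],[0,0,1.35],[0,0,1.35],[0,0,1.35],[0,0,1.35]],"twist":[0,0,0,0,0,0,0,0],"claw":[0.4,0.4,0.4,0,-0.2,-0.2,-0.2,-0.2]}' 30; python3 -c "
from h import *
from station import manip
go(None);print(local(manip.sense()['tcp_pos']))"
```

```text
t: 11.63
tcp_pos: [0.8055, 0.0444, 0.0018]
tool_rot: [-0.704, 0.066, 0.704, 0.066]
force: [-3.0, 0.9, 4.0]
finger_gap: 0.557
t 11.63 tcp [0.8055 0.0444 0.0018] y [-0.185 -0.983 -0.   ] z [-0.983  0.185  0.001] q [-0.08  1.    1.02  0.    1.13  1.67] gap 0.557 F [-3.   0.9  4. ]
[0.1718 0.1147 0.0018]
```

```bash
python3 -m jog '{"linear":[[-1,0,-0.2],[-2.2,0,-0.2],[-3.5,0,-0.2],[-5,0,-0.2],[-6.5,0,0],[-6.5,0,1],[-6.5,0,2],[-6.5,0,3],[-6.5,0,3],[-6.5,0,3]],"twist":[0,0,0,0,0,0,0,0,0,0],"claw":[-0.2,-0.2,-0.2,-0.2,-0.2,-0.2,-0.2,-0.2,-0.2,-0.2]}'; python3 look.py 12
```

```text
t: 12.47
tcp_pos: [0.7767, 0.0497, 0.0679]
tool_rot: [0.705, -0.066, -0.703, -0.066]
force: [-0.3, 1.0, -2.2]
finger_gap: 0.562
t 12.47 tcp [0.7767 0.0497 0.0679] y [-0.185 -0.983 -0.   ] z [-0.983  0.185 -0.002] q [-0.08  0.88  1.09 -0.    1.16  1.68] gap 0.562 F [-0.3  1.  -2.2]
local [0.1425 0.1145 0.0679]
```

View pics/l12.png

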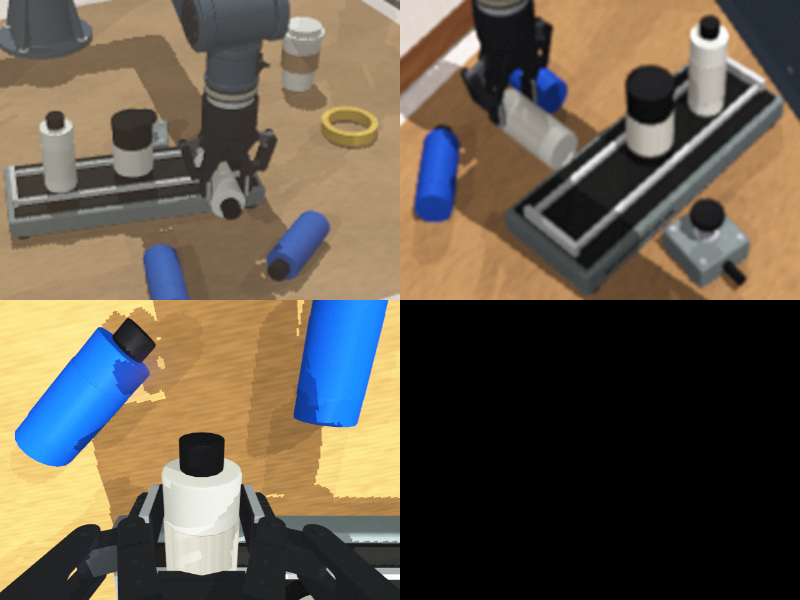

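```bash
python3 -m jog '{"linear":[[0.8,0,0],[1.6,0,0],[1.6,0,0.3],[1.6,0,0.6],[1.6,0,0.9],[1.5,0,1.1]],"twist":[0,0,0,0,0,0],"claw":[-0.2,-0.2,-0.2,-0.2,-0.2,-0.2]}'; python3 look.py 13;python3 - <<'E'
from h import *
import cv2
S=load("side13")["pixels"][190:300,220:340,::-1];C=load("scene13")["pixels"][200:310,310:430,::-1]
cv2.imwrite("pics/z13.png",np.hstack([cv2.resize(np.ascontiguousarray(x),(400,366),interpolation=cv2.INTER_CUBIC) for x in(S,C)]))
E
```

```text
t: 13.12
tcp_pos: [0.767, 0.0513, 0.0518]
tool_rot: [0.706, -0.066, -0.702, -0.066]
force: [3.7, -0.7, -2.0]
finger_gap: 0.559
t 13.12 tcp [0.767  0.0513 0.0518] y [-0.185 -0.983 -0.   ] z [-0.983  0.185 -0.004] q [-0.08  0.89  1.13 -0.    1.12  1.68] gap 0.559 F [ 3.7 -0.7 -2. ]
local [0.1327 0.1142 0.0518]
```

View pics/z13.png

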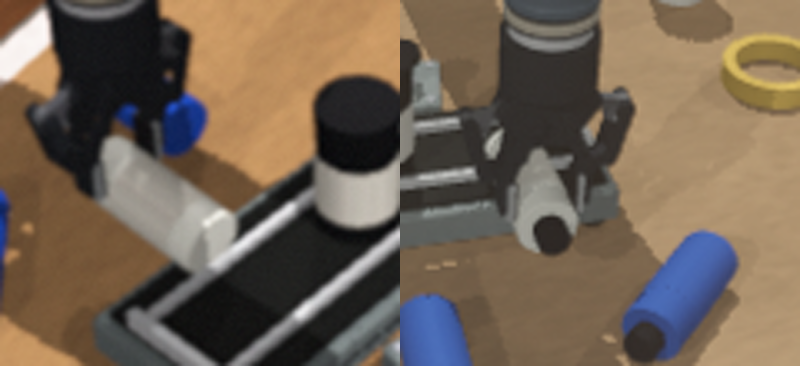

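View pics/w13.png

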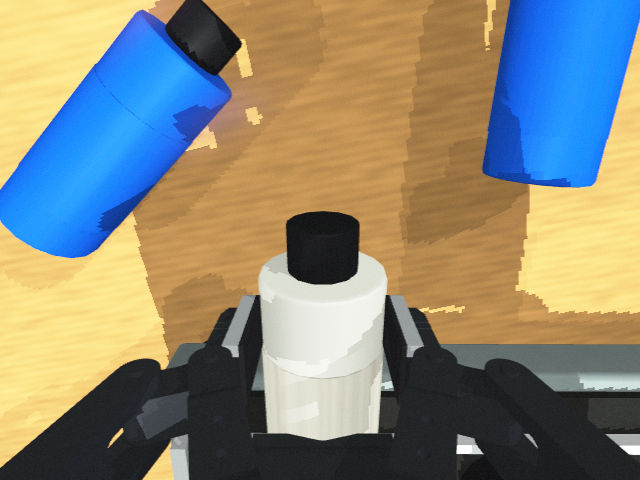

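```bash
python3 -m jog '{"linear":[[0.1,0,0.3],[-0.3,0,0.4],[-0.65,0,0.5],[-1.0,0,0.6],[-1.4,0,0.75],[-1.8,0,0.95]],"twist":[0,0,0,0,0,0],"claw":[-0.2,-0.2,-0.2,-0.2,-0.2,-0.2]}' 20; python3 look.py 14;python3 - <<'E'
from h import *
import cv2
S=load("side14")["pixels"][190:300,220:340,::-1];C=load("scene14")["pixels"][200:310,310:430,::-1]
cv2.imwrite("pics/z14.png",np.hstack([cv2.resize(np.ascontiguousarray(x),(400,366),interpolation=cv2.INTER_CUBIC) for x in(S,C)]))
E
```

```text
t: 13.77
tcp_pos: [0.7559, 0.0535, 0.0698]
tool_rot: [-0.704, 0.066, 0.704, 0.066]
force: [2.9, -2.4, -1.7]
finger_gap: 0.566
t 13.77 tcp [0.7559 0.0535 0.0698] y [-0.185 -0.983 -0.   ] z [-0.983  0.185  0.   ] q [-0.08  0.86  1.16  0.    1.13  1.68] gap 0.566 F [ 2.9 -2.4 -1.7]
local [0.1214 0.1143 0.0698]
```

View pics/z14.png

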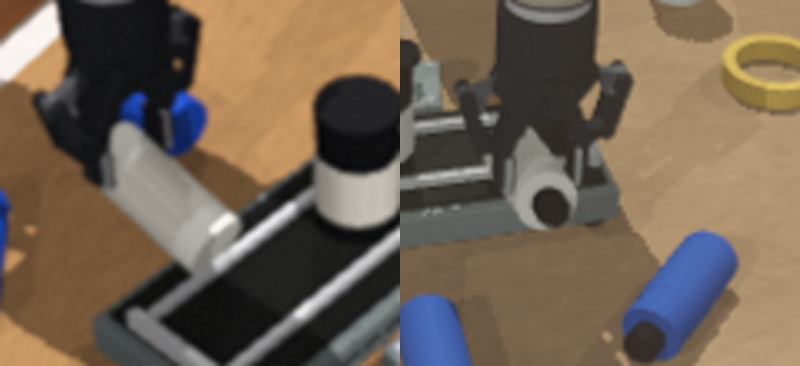

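View pics/w14.png

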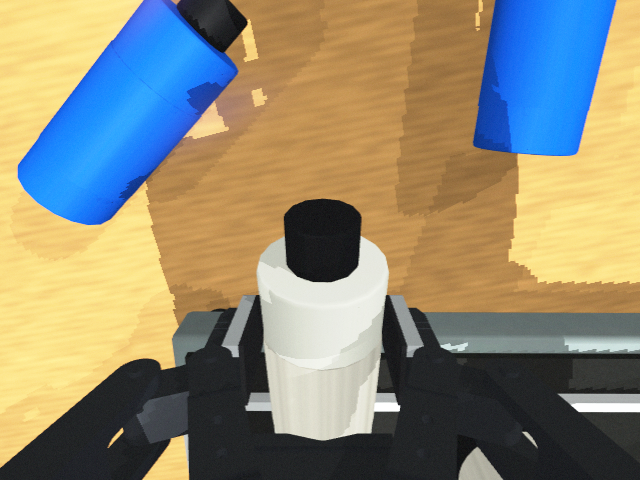

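```bash
python3 -m jog '{"linear":[[-0.4,0,0.3],[-0.75,0,0.6],[-1.2,0,0.9],[-1.6,0,1.2],[-2.0,0,1.6],[-2.4,0,2.0],[-2.8,0,2.5],[-3.2,0,2.95]],"twist":[0,0,0,0,0,0,0,0],"claw":[-0.2,-0.2,-0.2,-0.2,-0.2,-0.2,-0.2,-0.2]}'
cat > z.py <<'E'
from h import *
import cv2,sys
k=sys.argv[1]
S=load("side"+k)["pixels"][180:290,230:350,::-1];C=load("scene"+k)["pixels"][180:290,310:430,::-1];W=cv2.imread(f"pics/w{k}.png")
cv2.imwrite(f"pics/z{k}.png",np.hstack([cv2.resize(np.ascontiguousarray(x),(a,250),interpolation=cv2.INTER_CUBIC) for x,a in((S,220),(C,220),(W,333))]))
E
python3 look.py 15; python3 z.py 15
```

```text
t: 14.58
tcp_pos: [0.7257, 0.0592, 0.1014]
tool_rot: [-0.703, 0.066, 0.705, 0.066]
force: [0.0, 0.1, -2.2]
finger_gap: 0.546
t 14.58 tcp [0.7257 0.0592 0.1014] y [-0.185 -0.983  0.   ] z [-0.983  0.185  0.002] q [-0.07  0.78  1.23  0.    1.13  1.69] gap 0.546 F [ 0.   0.1 -2.2]
local [0.0907 0.1142 0.1014]
```

View pics/z15.png

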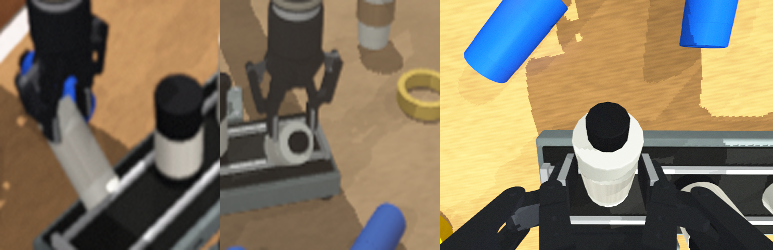

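View pics/w15.png

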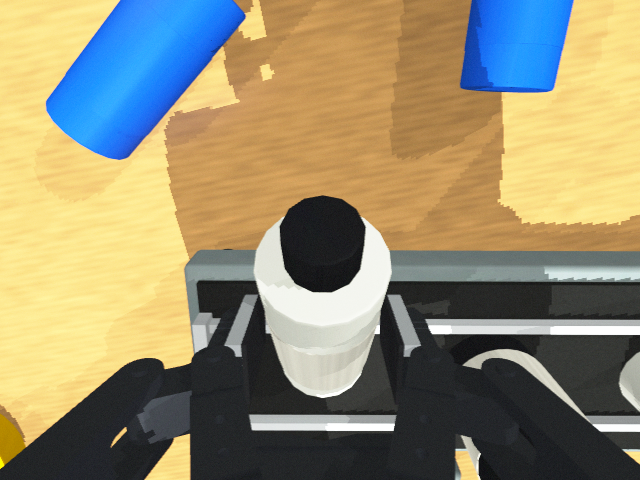

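```bash
cat > fitw.py <<'E'
from h import *
def cyl(c,a,n,s0,s1,r):
    b=np.cross(a,n);k=np.linspace(0,2*np.pi,90);k=r*(np.outer(np.cos(k),n)+np.outer(np.sin(k),b));return np.vstack([c+s0*a+k,c+s1*a+k])
def fit(d,umin,umax,vfoot,vcap,th0=.8,tcp=None,h=-.19):
    n=np.array([-np.sin(h),np.cos(h),0]);f=np.array([np.cos(h),np.sin(h),0])
    o=np.array(tcp)-np.array([0,0,tcp[2]])
    def ax(p): return o+f*p[0]+n*p[3]+[0,0,p[1]], f*np.cos(p[2])+np.array([0,0,np.sin(p[2])])
    def r(p):
        c,a=ax(p);b=proj(d,cyl(c,a,n,-.066,.046,.025));q=proj(d,cyl(c,a,n,.046,.066,.014))
        return np.array([b[:,0].min()-umin,b[:,0].max()-umax,b[:,1].max()-vfoot,q[:,1].min()-vcap])
    g=least_squares(r,[0,.1,th0,0],diff_step=1e-4);c,a=ax(g.x)
    print("theta deg",np.degrees(g.x[2]).round(1),"centre local",local(c),"foot centre",local(c-.066*a),"res",np.round(g.fun,1),"s of TCP line",round(-g.x[0]/max(np.cos(g.x[2]),.01)*1e3,1))
    return g.x
E
python3 - <<'E'
from fitw import *
from station import manip
d=manip.snapshot("wrist");np.savez("wrist15.npz",**d)
fit(d,254,391,397,196,.8,[.7257,.0592,.1014])
E
```

```text
theta deg 38.2 centre local [0.0808 0.1141 0.1034] foot centre [0.0289 0.1141 0.0626] res [-0.  0.  0.  0.] s of TCP line 12.6
```

```bash
python3 -m jog '{"linear":[[-0.1,0,0.4],[-0.25,0,0.8],[-0.45,0,1.1],[-0.6,0,1.5],[-0.75,0,1.8],[-0.9,0,2.2],[-1.0,0,2.5],[-1.1,0,2.9]],"twist":[0,0,0,0,0,0,0,0],"claw":[-0.2,-0.2,-0.2,-0.2,-0.2,-0.2,-0.2,-0.2]}' 26;python3 look.py 16; python3 z.py 16
```

```text
t: 15.45
tcp_pos: [0.6998, 0.0642, 0.1138]
tool_rot: [0.705, -0.066, -0.703, -0.066]
force: [5.3, -0.2, 5.8]
finger_gap: 0.519
t 15.45 tcp [0.6998 0.0642 0.1138] y [-0.185 -0.983 -0.001] z [-0.983  0.185 -0.004] q [-0.07  0.73  1.3   0.    1.1   1.69] gap 0.519 F [ 5.3 -0.2  5.8]
local [0.0643 0.1142 0.1138]
```

View pics/z16.png

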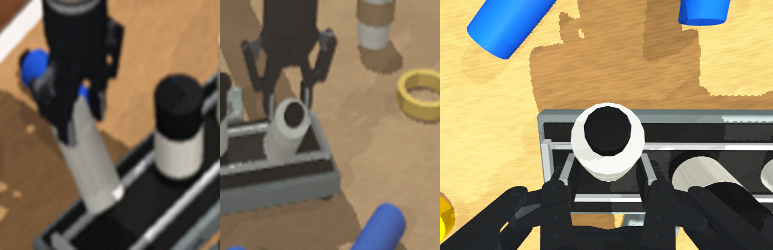

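View pics/w16.png

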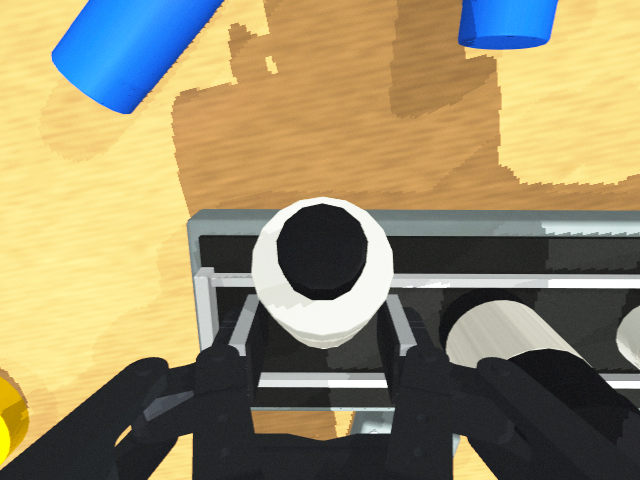

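Run:
```python
from fitw import *
from station import manip
d=manip.snapshot("wrist");np.savez("wrist16.npz",**d)
fit(d,252,393,349,198,1.0,[.6998,.0642,.1138])
```

```text
theta deg 52.7 centre local [0.0647 0.1141 0.1119] foot centre [0.0247 0.1141 0.0594] res [-0.  0.  0.  0.] s of TCP line -0.6
```

```bash
python3 -m jog '{"linear":[[-0.5,0,-0.2],[-1.2,0,-0.2],[-2.2,0,0],[-3.5,0,0],[-4.5,0,0],[-5,0,0.5],[-5,0,1.5],[-5,0,2.5]],"twist":[0,0,0,0,0,0,0,0],"claw":[-0.2,-0.2,-0.2,-0.2,-0.2,-0.2,-0.2,-0.2]}';python3 look.py 17; python3 z.py 17
```

```text
t: 16.32
tcp_pos: [0.6739, 0.0689, 0.1635]
tool_rot: [0.705, -0.066, -0.704, -0.066]
force: [-0.1, 0.4, -2.6]
finger_gap: 0.506
t 16.32 tcp [0.6739 0.0689 0.1635] y [-0.185 -0.983 -0.   ] z [-0.983  0.185 -0.001] q [-0.06  0.65  1.33  0.    1.16  1.69] gap 0.506 F [-0.1  0.4 -2.6]
local [0.038  0.1139 0.1635]
```

View pics/z17.png

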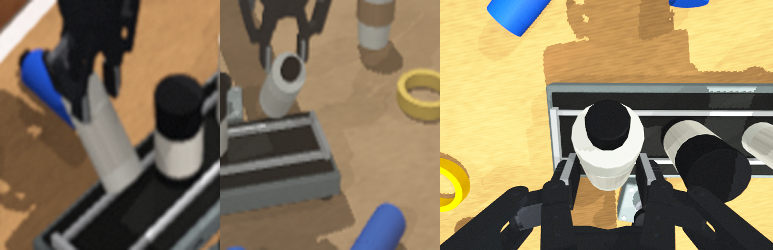

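View pics/w17.png

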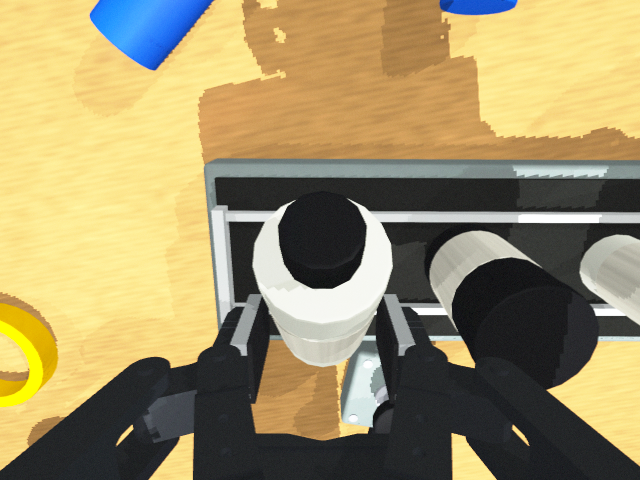

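Run:
```python
from fitw import *
from station import manip
d=manip.snapshot("wrist");go(None)
fit(d,253,392,366,191,.9,[.6739,.0689,.1635])
```

```text
t 16.52 tcp [0.6741 0.069  0.1628] y [-0.185 -0.983 -0.   ] z [-0.983  0.185 -0.001] q [-0.06  0.65  1.33 -0.    1.16  1.69] gap 0.503 F [ 0.7 -0.4 -2.2]
theta deg 46.4 centre local [0.0347 0.1139 0.1614] foot centre [-0.0108  0.1139  0.1136] res [-0.  0. -0. -0.] s of TCP line 4.7
```

```bash
python3 -m jog '{"linear":[[0,-0.3,1],[0,-0.8,3],[0,-1.5,5.5],[0,-2.2,8.5],[0,-2.6,11],[0.5,-2.6,12.5],[2,-2.6,12.9],[4,-2.6,12.9],[6,-2.6,12.9],[7.5,-2.6,12.9],[8.5,-2.6,12.9],[8.5,-2.6,12.9]],"twist":[0,0,0,0,0,0,0,0,0,0,0,0],"claw":[-0.2,-0.2,-0.2,-0.2,-0.2,-0.2,-0.2,-0.2,-0.2,-0.2,-0.2,-0.2]}';sed -i 's/\[180:290,230:350/[190:340,260:410/' z.py; python3 look.py 18; python3 z.py 18
```

```text
t: 17.52
tcp_pos: [0.5506, 0.1184, 0.0754]
tool_rot: [-0.703, 0.066, 0.705, 0.066]
force: [-0.1, -0.6, -2.9]
finger_gap: 0.502
t 17.52 tcp [0.5506 0.1184 0.0754] y [-0.185 -0.983  0.001] z [-0.983  0.185  0.004] q [0.01 0.63 1.7  0.   0.81 1.77] gap 0.502 F [-0.1 -0.6 -2.9]
local [-0.0925  0.1392  0.0754]
```

View pics/z18.png

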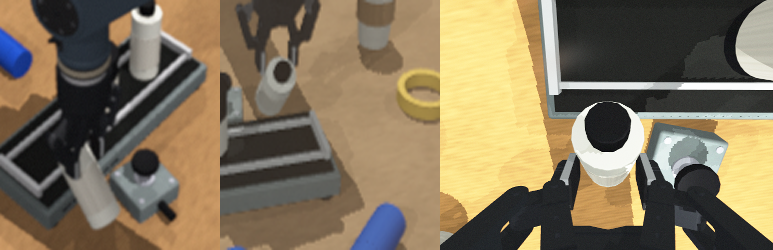

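View pics/w18.png

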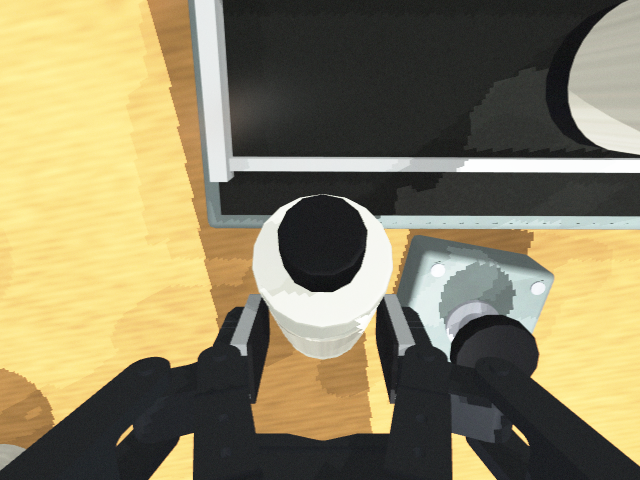

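```bash
python3 -m jog '{"linear":[[0.3,0,0],[0.6,0,0],[0.8,0,0],[0.8,0,0],[0.8,0,0],[0.8,0,0],[0.8,0,0]],"twist":[0,0,0,0,0,0,0],"claw":[-0.2,-0.2,-0.2,0.1,0.3,0.4,0.4]}'; python3 look.py 19; python3 z.py 19
```

```text
t: 18.25
tcp_pos: [0.5526, 0.1183, 0.0698]
tool_rot: [0.704, -0.066, -0.704, -0.066]
force: [-0.3, -0.4, -0.0]
finger_gap: 0.7
t 18.25 tcp [0.5526 0.1183 0.0698] y [-0.185 -0.983 -0.   ] z [-0.983  0.185 -0.001] q [0.01 0.64 1.7  0.   0.8  1.77] gap 0.7 F [-0.3 -0.4 -0. ]
local [-0.0905  0.1395  0.0698]
```

View pics/z19.png

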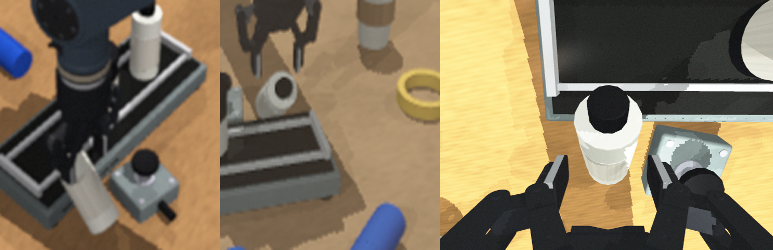

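View pics/w19.png

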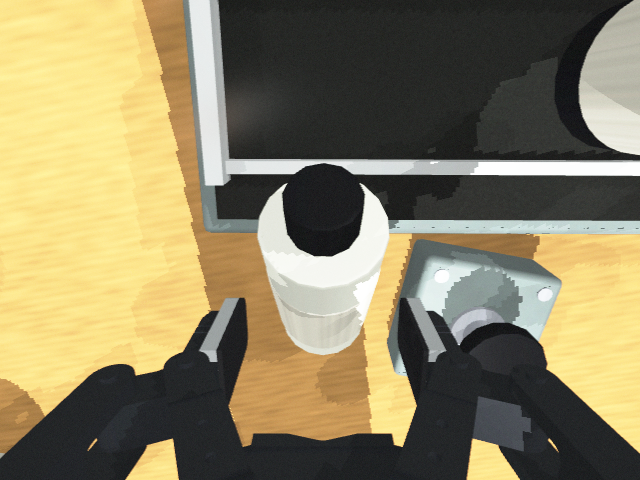

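Run:
```python
from fitw import *
from station import manip
import cv2
d=manip.snapshot("wrist");cv2.imwrite("pics/w19b.png",d["pixels"][:,:,::-1]);go(None)
fit(d,257,390,354,164,.8,[.5526,.1183,.0698])
a=cv2.imread("pics/w19.png").astype(int);print(np.abs(a-d["pixels"][:,:,::-1].astype(int))[150:360,250:400].mean())
```

```text
t 18.45 tcp [0.5522 0.1183 0.0695] y [-0.185 -0.983 -0.   ] z [-0.983  0.185 -0.   ] q [ 0.01  0.64  1.7  -0.    0.8   1.77] gap 0.701 F [ 0.1  0.1 -0.2]
theta deg 44.1 centre local [-0.0873  0.139   0.0604] foot centre [-0.1347  0.139   0.0145] res [-0.  0.  0.  0.] s of TCP line -4.5
2.3985079365079365
```

```bash
python3 -m jog '{"linear":[[0.3,0,-1],[0.8,0,-2],[1.3,0,-2.25],[1.3,0,-2.25],[1.3,0,-2.25],[1.3,0,-2.25],[1.3,0,-2.25],[1.3,0,-2.25]],"twist":[0,0,0,0,0,0,0,0],"claw":[0.4,0.4,0.4,0.4,0.1,-0.2,-0.2,-0.2]}' 25; python3 look.py 20; python3 z.py 20
```

```text
t: 19.12
tcp_pos: [0.5735, 0.1142, 0.0561]
tool_rot: [-0.704, 0.066, 0.704, 0.066]
force: [-0.4, 0.6, -1.5]
finger_gap: 0.568
t 19.12 tcp [0.5735 0.1142 0.0561] y [-0.185 -0.983  0.   ] z [-0.983  0.185  0.001] q [ 0.01  0.68  1.65 -0.    0.8   1.76] gap 0.568 F [-0.4  0.6 -1.5]
local [-0.0692  0.1394  0.0561]
```

View pics/z20.png

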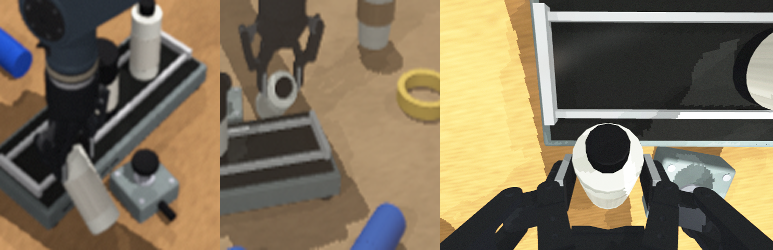

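View pics/w20.png

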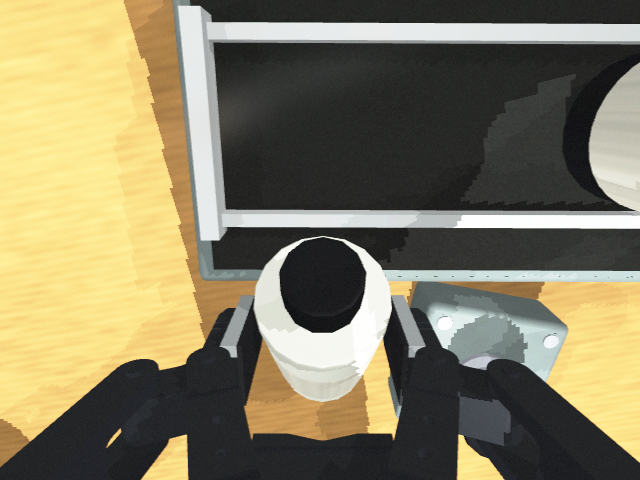

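Run:
```python
from fitw import *
from station import manip
d=manip.snapshot("wrist")
fit(d,254,391,401,237,.8,[.5735,.1142,.0561])
```

```text
theta deg 43.6 centre local [-0.0888  0.1393  0.0593] foot centre [-0.1365  0.1393  0.0137] res [-0.  0.  0.  0.] s of TCP line 27.1
```

```bash
python3 -m jog '{"linear":[[-1,0,0],[-2.5,0,0],[-4.5,0,0],[-6.5,0,0],[-7.5,0,-1],[-7.5,0.8,-3],[-7.5,1.6,-5.5],[-7.5,2.4,-8],[-7.5,2.4,-9.6],[-6.5,2.4,-9.6],[-5.5,2.4,-9.6],[-5.5,2.4,-9.6]],"twist":[0,0,0,0,0,0,0,0,0,0,0,0],"claw":[-0.2,-0.2,-0.2,-0.2,-0.2,-0.2,-0.2,-0.2,-0.2,-0.2,-0.2,-0.2]}'; python3 look.py 21; python3 z.py 21
```

```text
t: 20.32
tcp_pos: [0.6602, 0.0733, 0.1082]
tool_rot: [-0.701, 0.066, 0.707, 0.066]
force: [-0.5, -0.2, -3.6]
finger_gap: 0.57
t 20.32 tcp [0.6602 0.0733 0.1082] y [-0.185 -0.983  0.001] z [-0.983  0.185  0.008] q [-0.06  0.7   1.4   0.    1.05  1.7 ] gap 0.57 F [-0.5 -0.2 -3.6]
local [0.0237 0.1157 0.1082]
```

View pics/z21.png

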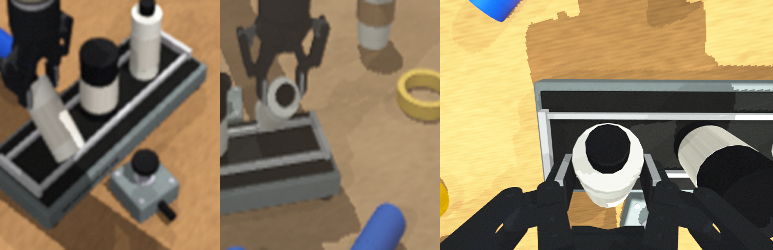

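View pics/w21.png

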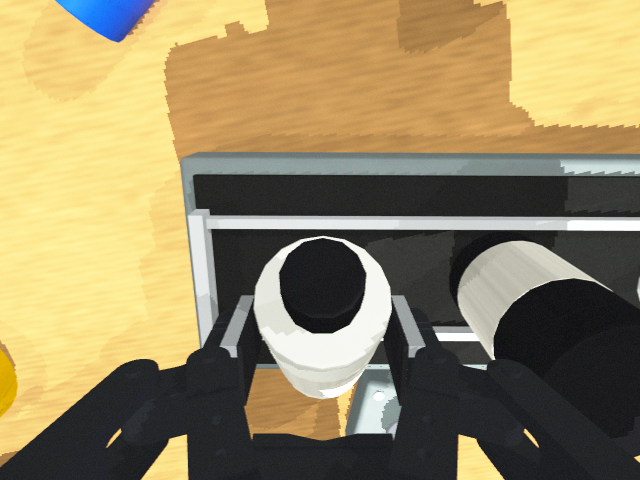

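```bash
python3 -m jog '{"linear":[[0.1,0,0.4],[0.1,0,0.8],[0.1,0,1.1],[-0.1,0,1.4],[-0.3,0,1.8],[-0.5,0,2.2],[-0.65,0,2.6],[-0.65,0,2.6]],"twist":[0,0,0,0,0,0,0,0],"claw":[-0.2,-0.2,-0.2,-0.2,-0.2,-0.2,-0.2,-0.2]}'; python3 look.py 22; python3 z.py 22
```

```text
t: 21.13
tcp_pos: [0.6376, 0.0779, 0.1184]
tool_rot: [-0.704, 0.066, 0.704, 0.066]
force: [-0.7, 0.4, -3.0]
finger_gap: 0.569
t 21.13 tcp [0.6376 0.0779 0.1184] y [-0.185 -0.983  0.   ] z [-0.983  0.185  0.   ] q [-0.05  0.66  1.47  0.    1.02  1.7 ] gap 0.569 F [-0.7  0.4 -3. ]
local [0.0007 0.1159 0.1184]
```

View pics/w22.png

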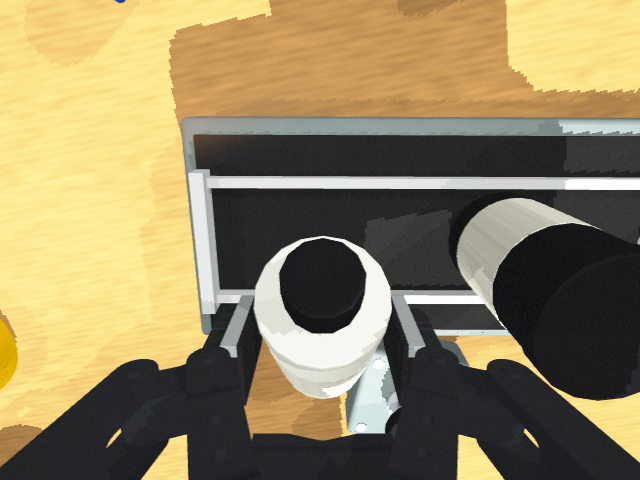

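```bash
python3 -m jog '{"linear":[[-0.3,0,-1],[-0.3,0,-2.2],[0.4,0,-2.6],[1.2,0,-2.6],[1.2,0,-2.2],[1.2,0,-1.8],[1.2,0,-1.5],[1.2,0,-1.3]],"twist":[0,0,0,0,0,0,0,0],"claw":[-0.2,-0.2,-0.2,-0.2,-0.2,-0.2,-0.2,-0.2]}'; python3 look.py 23; python3 z.py 23
```

```text
t: 21.95
tcp_pos: [0.6512, 0.0752, 0.1062]
tool_rot: [0.705, -0.066, -0.704, -0.066]
force: [2.0, 0.0, -2.1]
finger_gap: 0.572
t 21.95 tcp [0.6512 0.0752 0.1062] y [-0.185 -0.983  0.   ] z [-0.983  0.185 -0.001] q [-0.05  0.69  1.44 -0.    1.02  1.7 ] gap 0.572 F [ 2.   0.  -2.1]
local [0.0145 0.1158 0.1062]
```

View pics/z23.png

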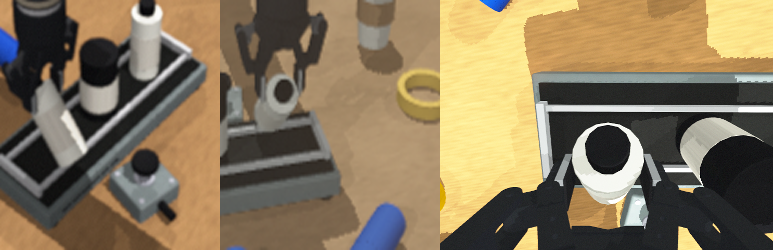

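```bash
python3 -m jog '{"linear":[[-0.0,0,0.2],[-0.15,0,0.4],[-0.3,0,0.6],[-0.45,0,0.9],[-0.6,0,1.25],[-0.6,0,1.25]],"twist":[0,0,0,0,0,0],"claw":[-0.2,-0.2,-0.2,-0.2,-0.2,-0.2]}'; python3 look.py 24; python3 z.py 24
```

```text
t: 22.6
tcp_pos: [0.6386, 0.0778, 0.1125]
tool_rot: [0.704, -0.066, -0.704, -0.066]
force: [2.0, 0.6, -0.9]
finger_gap: 0.573
t 22.6 tcp [0.6386 0.0778 0.1125] y [-0.185 -0.983 -0.   ] z [-0.983  0.185 -0.   ] q [-0.05  0.66  1.47  0.    1.01  1.7 ] gap 0.573 F [ 2.   0.6 -0.9]
local [0.0016 0.1159 0.1125]
```

View pics/w24.png

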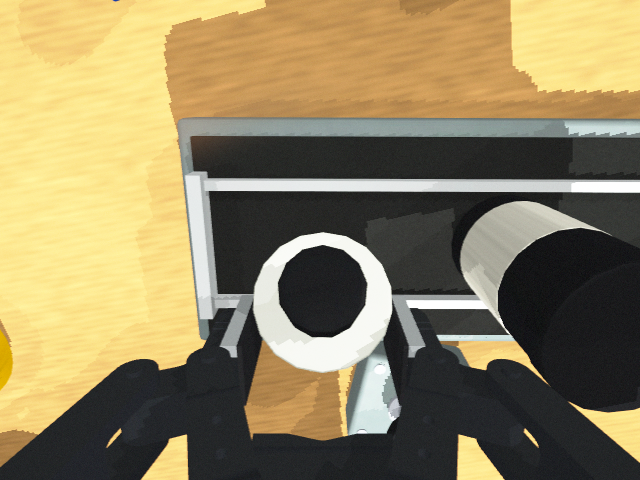

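```bash
python3 -m jog '{"linear":[[-0.15,0,0.35],[-0.3,0,0.75],[-0.4,0,1.1],[-0.5,0,1.5],[-0.58,0,1.9],[-0.65,0,2.25],[-0.65,0,2.25]],"twist":[0,0,0,0,0,0,0],"claw":[-0.2,-0.2,-0.2,-0.2,-0.2,-0.2,-0.2]}'; python3 look.py 25; python3 z.py 25
```

```text
t: 23.33
tcp_pos: [0.616, 0.0819, 0.1186]
tool_rot: [-0.704, 0.066, 0.704, 0.066]
force: [1.6, 0.3, 0.9]
finger_gap: 0.57
t 23.33 tcp [0.616  0.0819 0.1186] y [-0.185 -0.983  0.   ] z [-0.983  0.185  0.001] q [-0.05  0.63  1.52  0.    0.99  1.71] gap 0.57 F [1.6 0.3 0.9]
local [-0.0213  0.1158  0.1186]
```

View pics/z25.png

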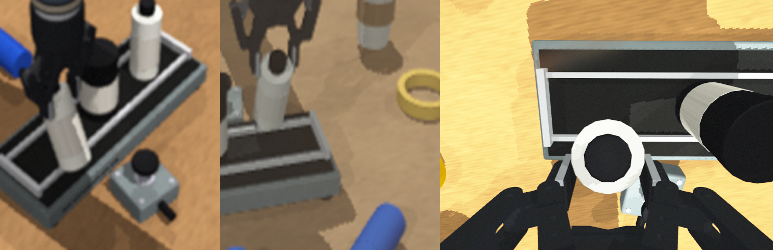

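View pics/w25.png

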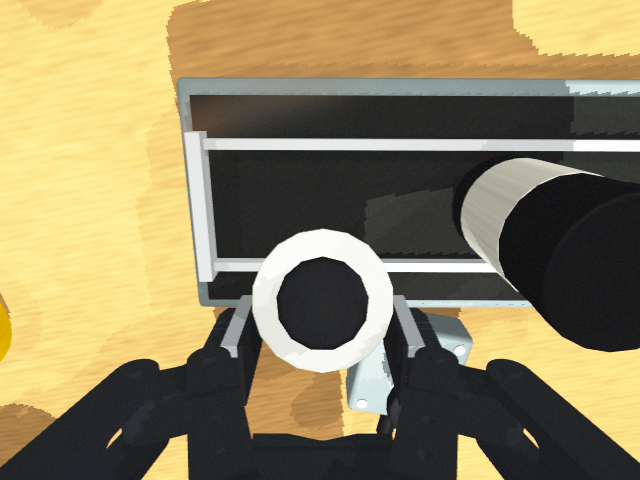

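```bash
python3 -m jog '{"linear":[[-0.05,0,0.4],[-0.1,0,0.8],[-0.1,0,1.2],[-0.1,0,1.55],[-0.08,0,1.95],[-0.05,0,2.35],[-0.05,0,2.35]],"twist":[0,0,0,0,0,0,0],"claw":[-0.2,-0.2,-0.2,-0.2,-0.2,-0.2,-0.2]}'; python3 look.py 26; python3 z.py 26
```

```text
t: 24.07
tcp_pos: [0.5928, 0.0862, 0.1194]
tool_rot: [-0.704, 0.066, 0.704, 0.065]
force: [0.4, -1.1, 4.9]
finger_gap: 0.558
t 24.07 tcp [0.5928 0.0862 0.1194] y [-0.185 -0.983  0.   ] z [-0.983  0.185  0.   ] q [-0.04  0.6   1.58 -0.    0.96  1.71] gap 0.558 F [ 0.4 -1.1  4.9]
local [-0.0449  0.1156  0.1194]
```

View pics/z26.png

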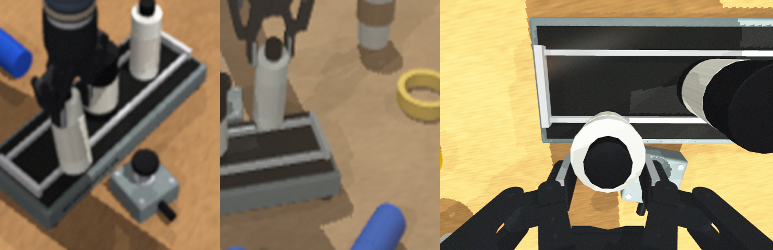

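View pics/w26.png

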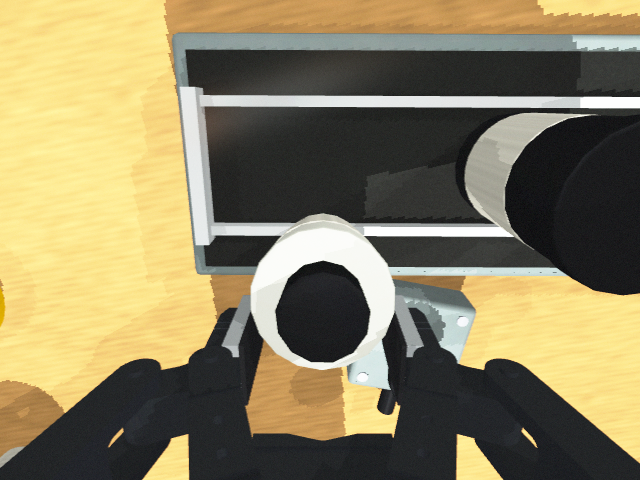

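```bash
python3 -m jog '{"linear":[[-1,0,0],[-2,0,0],[-2,0,-1.5],[-2,0,-3],[-2,0,-4.5],[-2,0,-4.5],[-1.2,0,-4.5],[-0.6,0,-4.5],[-0.3,0,-4.5]],"twist":[0,0,0,0,0,0,0,0,0],"claw":[-0.2,-0.2,-0.2,-0.2,-0.2,-0.2,-0.2,-0.2,-0.2]}'; python3 look.py 27; python3 z.py 27
```

```text
t: 24.97
tcp_pos: [0.6351, 0.0781, 0.1199]
tool_rot: [-0.702, 0.066, 0.706, 0.066]
force: [-0.4, 0.2, -3.2]
finger_gap: 0.558
t 24.97 tcp [0.6351 0.0781 0.1199] y [-0.185 -0.983  0.001] z [-0.983  0.185  0.006] q [-0.05  0.65  1.47  0.    1.03  1.7 ] gap 0.558 F [-0.4  0.2 -3.2]
local [-0.0019  0.1156  0.1199]
```

View pics/z27.png

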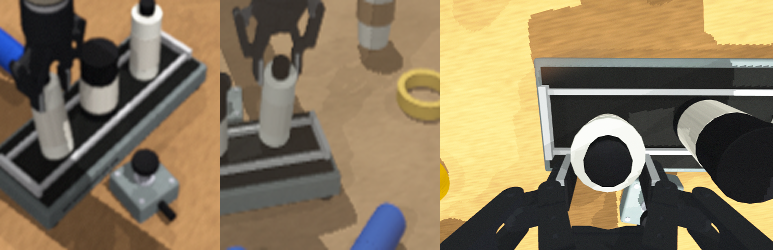

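View pics/w27.png

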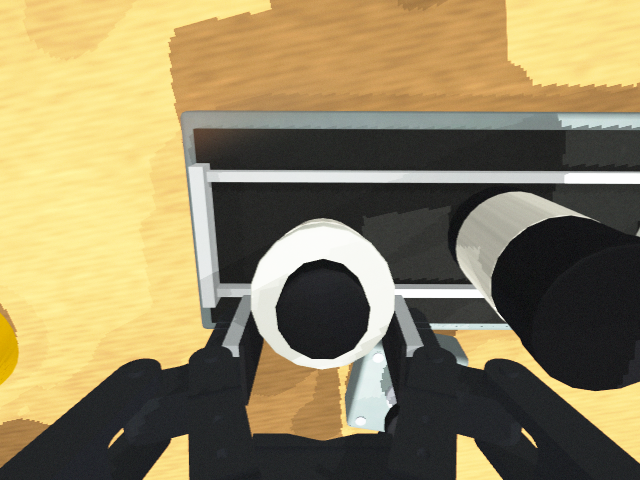

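Run:
```python
from fitw import *
from station import manip
d=manip.snapshot("wrist");tcp=[.6351,.0781,.1199];h=-.19
n=np.array([-np.sin(h),np.cos(h),0]);f=np.array([np.cos(h),np.sin(h),0]);o=np.array([tcp[0],tcp[1],0])
def ax(p): return o+f*p[0]+n*p[3]+[0,0,p[1]], f*np.cos(p[2])+np.array([0,0,np.sin(p[2])])
def r(p):
    c,a=ax(p);b=proj(d,cyl(c,a,n,-.066,.046,.025));q=proj(d,cyl(c,a,n,.066,.0661,.014))
    return np.array([b[:,0].min()-251,b[:,0].max()-395,b[:,1].max()-368,b[:,1].min()-219,q[:,1].min()-260,q[:,1].max()-359])
g=least_squares(r,[0,.11,1.5,0],diff_step=1e-4);c,a=ax(g.x);print(np.degrees(g.x[2]),"centre",local(c),"foot",local(c-.066*a),np.round(g.fun,1))
```

```text
74.52232354175388 centre [0.0059 0.1155 0.1204] foot [-0.0117  0.1155  0.0568] [-1.4  1.4 -0.2  0.3  1.6 -1.6]
```

```bash
python3 -m jog '{"linear":[[0,0,-0.8],[0,0,-1.5],[0.3,0,-1.5],[0.6,0,-1.5],[0.8,0,-1.3],[0.8,0,-1.0],[0.85,0,-0.7],[0.9,0,-0.3],[0.9,0,0],[0.9,0,0]],"twist":[0,0,0,0,0,0,0,0,0,0],"claw":[-0.2,-0.2,-0.2,-0.2,-0.2,-0.2,-0.2,-0.2,-0.2,-0.2]}'; python3 look.py 28; python3 z.py 28
```

```text
t: 26.0
tcp_pos: [0.6375, 0.0779, 0.1132]
tool_rot: [0.704, -0.066, -0.704, -0.066]
force: [1.7, -0.4, -1.3]
finger_gap: 0.558
t 26.0 tcp [0.6375 0.0779 0.1132] y [-0.185 -0.983 -0.   ] z [-0.983  0.185 -0.   ] q [-0.05  0.66  1.47 -0.    1.01  1.7 ] gap 0.558 F [ 1.7 -0.4 -1.3]
local [0.0005 0.1159 0.1132]
```

View pics/z28.png

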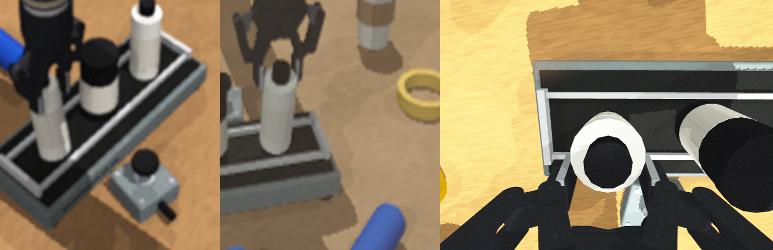

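View pics/w28.png

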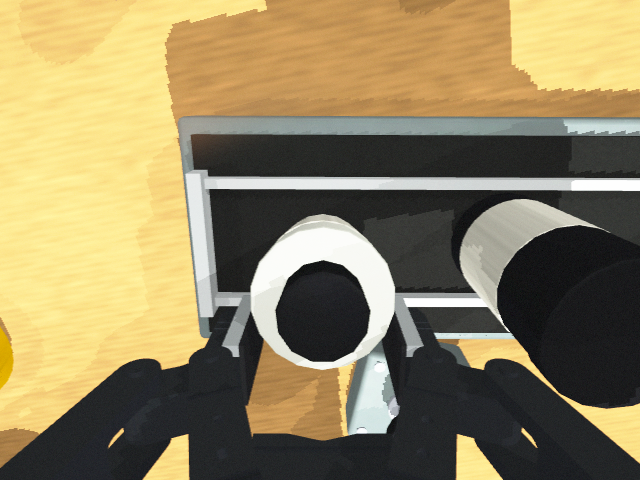

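```bash
python3 -m jog '{"linear":[[0.2,0,0.1],[0.4,0,0.3],[0.5,0,0.6],[0.55,0,0.9],[0.6,0,1.2],[0.6,0,1.4]],"twist":[0,0,0,0,0,0],"claw":[-0.2,-0.2,-0.2,-0.2,-0.2,-0.2]}'; python3 look.py 29; python3 z.py 29
```

```text
t: 26.65
tcp_pos: [0.6269, 0.0802, 0.1105]
tool_rot: [0.707, -0.066, -0.702, -0.066]
force: [0.1, -0.0, 11.7]
finger_gap: 0.555
t 26.65 tcp [0.6269 0.0802 0.1105] y [-0.185 -0.983 -0.001] z [-0.983  0.185 -0.007] q [-0.05  0.65  1.5  -0.    0.98  1.71] gap 0.555 F [ 0.1 -0.  11.7]
local [-0.0103  0.1161  0.1105]
```

View pics/z29.png

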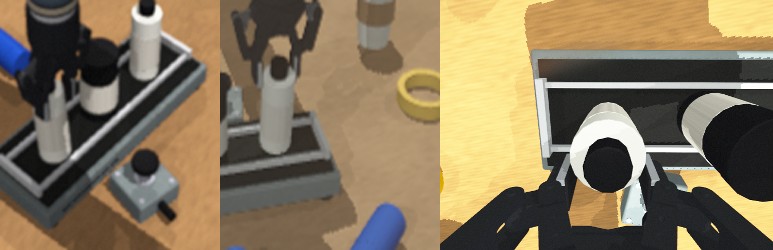

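View pics/w29.png

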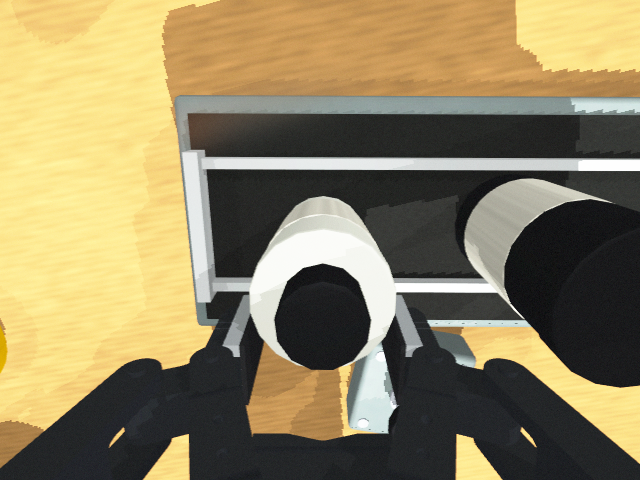

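Run:
```python
from fitw import *
from station import manip
d=manip.snapshot("wrist");tcp=[.6269,.0802,.11];h=-.19
n=np.array([-np.sin(h),np.cos(h),0]);f=np.array([np.cos(h),np.sin(h),0]);o=np.array([tcp[0],tcp[1],0])
def ax(p): return o+f*p[0]+n*p[3]+[0,0,p[1]], f*np.cos(p[2])+np.array([0,0,np.sin(p[2])])
def r(p):
    c,a=ax(p);b=proj(d,cyl(c,a,n,-.066,.046,.025));q=proj(d,cyl(c,a,n,.066,.0661,.014))
    return np.array([b[:,0].min()-249,b[:,0].max()-396,b[:,1].min()-197,q[:,1].min()-264,q[:,1].max()-370])
g=least_squares(r,[0,.11,1.5,0],diff_step=1e-4);c,a=ax(g.x);print(np.degrees(g.x[2]),"centre",local(c),"foot",local(c-.066*a),np.round(g.fun,1))
```

```text
81.00998196191904 centre [0.0031 0.1159 0.1144] foot [-0.0072  0.1159  0.0492] [-3.5  3.5  0.8  3.9 -4.4]
```

```bash
python3 -m jog '{"linear":[[-0.2,0,0],[-0.3,0,0],[-0.3,0,0],[-0.3,0,0],[-0.3,0,0],[-0.3,0,0],[-0.3,0,0]],"twist":[0,0,0,0,0,0,0],"claw":[-0.2,-0.2,0.2,0.4,0.5,0.5,0.5]}'; python3 look.py 30; python3 z.py 30
```

```text
t: 27.43
tcp_pos: [0.6239, 0.0803, 0.1093]
tool_rot: [-0.704, 0.066, 0.704, 0.066]
force: [0.5, -0.1, -0.2]
finger_gap: 0.752
t 27.43 tcp [0.6239 0.0803 0.1093] y [-0.185 -0.983  0.   ] z [-0.983  0.185  0.001] q [-0.05  0.65  1.51  0.    0.98  1.71] gap 0.752 F [ 0.5 -0.1 -0.2]
local [-0.0133  0.1157  0.1093]
```

View pics/z30.png

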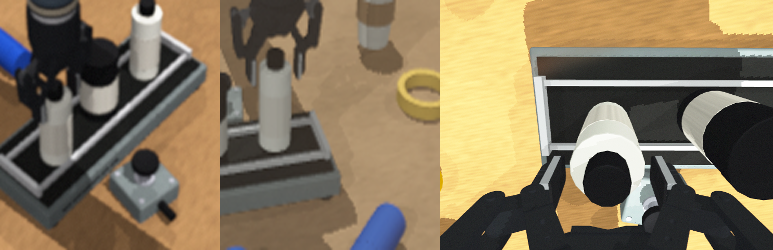

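View pics/w30.png

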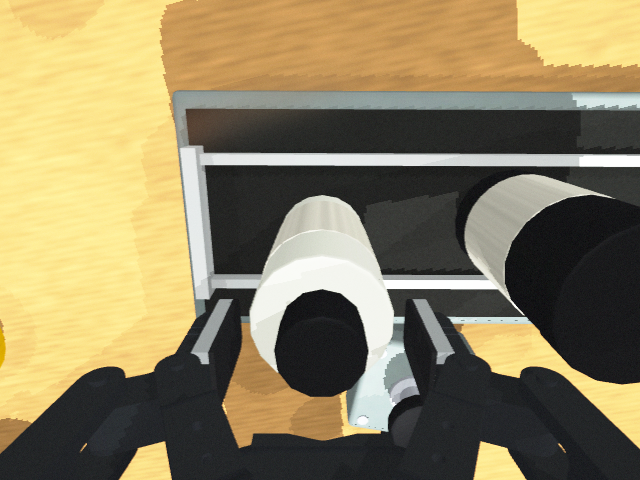

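```bash
python3 -m jog '{"linear":[[-2,0,0],[-4.5,0,0],[-8,0,0],[-12,0,0],[-14,0,0],[-14,0,0]],"twist":[0,0,0,0,0,0],"claw":[0.5,0.5,0.5,0.5,0,-1]}'; python3 look.py 31; python3 z.py 31
```

```text
t: 28.08
tcp_pos: [0.628, 0.0802, 0.2564]
tool_rot: [0.709, -0.065, -0.7, -0.066]
force: [0.1, -0.5, 0.3]
finger_gap: 0.482
t 28.08 tcp [0.628  0.0802 0.2564] y [-0.185 -0.983 -0.002] z [-0.983  0.185 -0.013] q [-0.05  0.49  1.37  0.    1.28  1.71] gap 0.482 F [ 0.1 -0.5  0.3]
local [-0.0092  0.1164  0.2564]
```

View pics/z31.png

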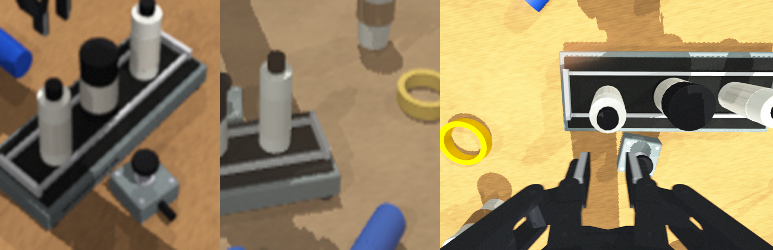

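View pics/w31.png

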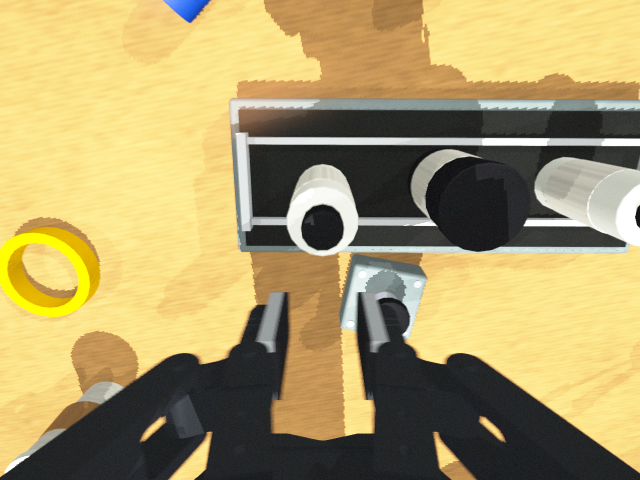

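Run:
```python
from h import *
from station import manip
d=manip.snapshot("wrist");np.savez("wrist32.npz",**d)
S=load("side31");C=load("scene31")
for n,uv,z in(("cap",(322,228),.177),("jar",(484,205),.155)):
    w=ray(d,uv,z);print(n,np.round(w,3),local(w))
# z31 crops: side 150x150 -> 220x250 offset(260,190); scene 120x110->220x250 offset(310,180)
s=lambda u,v:(u*150/220+260,v*150/250+190)
c=lambda u,v:(u*120/220+310,v*110/250+180)
for n,D,uv,z in(("cap side",S,s(54,83),.177),("foot side",S,s(57,153),.05),("cap scene",C,c(279-220,55),.177),("foot scene",C,c(275-220,145),.047),("plunger side",S,s(145,160),.072)):
    w=ray(D,uv,z);print(n,np.round(w,4),local(w))
go([.495,.038,.12])
```

```text
cap [0.63  0.079 0.177] [-0.0069  0.1156  0.177 ]
jar [ 0.619 -0.03   0.155] [0.0029 0.0062 0.155 ]
cap side [0.6277 0.0786 0.177 ] [-0.0093  0.1147  0.177 ]
foot side [0.6235 0.0837 0.05  ] [-0.0144  0.119   0.05  ]
cap scene [0.6365 0.0827 0.177 ] [-0.0014  0.1204  0.177 ]
foot scene [0.6432 0.0763 0.047 ] [0.0064 0.1153 0.047 ]
plunger side [0.4908 0.0407 0.072 ] [-0.1365  0.0517  0.072 ]
t 28.28 tcp [0.623  0.0803 0.2482] y [-0.185 -0.983  0.   ] z [-0.983  0.185  0.003] q [-0.05  0.49  1.38 -0.    1.28  1.71] gap 0.127 F [ 0.1 -0.2 -0.1]
shift cm [12.87  6.52 11.76]
```

```bash
python3 -m jog '{"linear":[[0,6.5,12],[0,6.5,12],[0,6.5,12],[0,6.5,12],[4,6.5,12],[8,6.5,12],[12,6.5,12],[12,6.5,12],[12,6.5,12]],"twist":[0,0,0,0,0,0,0,0,0],"claw":[-1,-1,-1,-1,-1,-1,-1,-1,-1]}'; python3 look.py 33; python3 z.py 33
```

```text
t: 29.03
tcp_pos: [0.4915, 0.039, 0.1271]
tool_rot: [-0.701, 0.066, 0.707, 0.066]
force: [0.8, 0.7, 0.7]
finger_gap: -0.001
t 29.03 tcp [0.4915 0.039  0.1271] y [-0.185 -0.983  0.   ] z [-0.983  0.185  0.009] q [-0.15  0.48  1.83  0.    0.84  1.61] gap -0.001 F [0.8 0.7 0.7]
local [-0.1355  0.0501  0.1271]
```

View pics/z33.png

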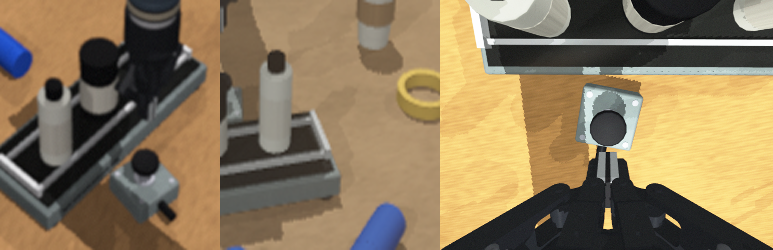

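View pics/w33.png

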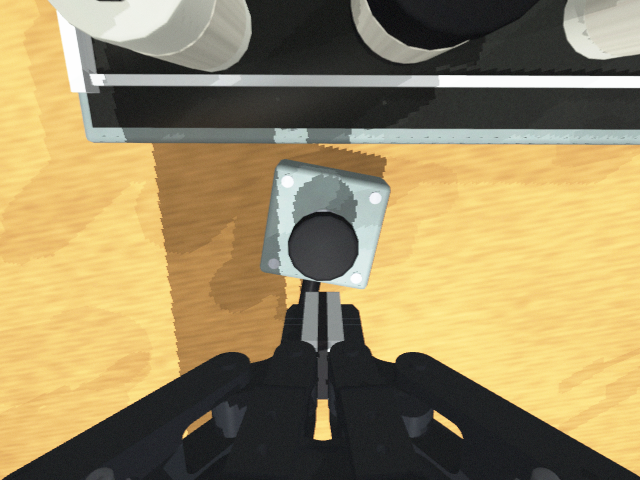

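Run:
```python
from h import *
from station import manip
d=manip.snapshot("wrist");w=ray(d,(323,245),.072);print(w,local(w))
go([w[0],w[1],.078])
```

```text
[0.49602355 0.03783645 0.072     ] [-0.1308  0.0498  0.072 ]
t 29.23 tcp [0.4962 0.0385 0.1321] y [-0.185 -0.983 -0.   ] z [-0.983  0.185 -0.005] q [-0.15  0.47  1.83  0.    0.84  1.61] gap -0.001 F [-0.5 -0.4  0.2]
shift cm [5.41 0.07 0.03]
```

```bash
python3 -m jog '{"linear":[[2.5,0,0],[4.5,0,0],[5.5,0,0],[6,0,0],[6.4,0,0],[6.8,0,0],[7,0,0],[7,0,0],[7,0,0],[7,0,0]],"twist":[0,0,0,0,0,0,0,0,0,0],"claw":[-1,-1,-1,-1,-1,-1,-1,-1,-1,-1]}'; python3 look.py 34; python3 -c "
from h import *
go([.496,.038,.062])"
```

```text
t: 30.07
tcp_pos: [0.4947, 0.0386, 0.0602]
tool_rot: [0.704, -0.066, -0.704, -0.066]
force: [-0.4, 0.0, 0.5]
finger_gap: -0.002
t 30.07 tcp [0.4947 0.0386 0.0602] y [-0.185 -0.983 -0.   ] z [-0.983  0.185 -0.001] q [-0.15  0.6   1.88  0.    0.66  1.61] gap -0.002 F [-0.4  0.   0.5]
local [-0.1323  0.0503  0.0602]
t 30.22 tcp [0.4945 0.0386 0.0601] y [-0.185 -0.983 -0.   ] z [-0.983  0.185 -0.001] q [-0.15  0.6   1.88  0.    0.66  1.61] gap 0.004 F [-0.2  0.2  0.1]
shift cm [-0.19  0.03 -0.16]
```

View pics/l34.png

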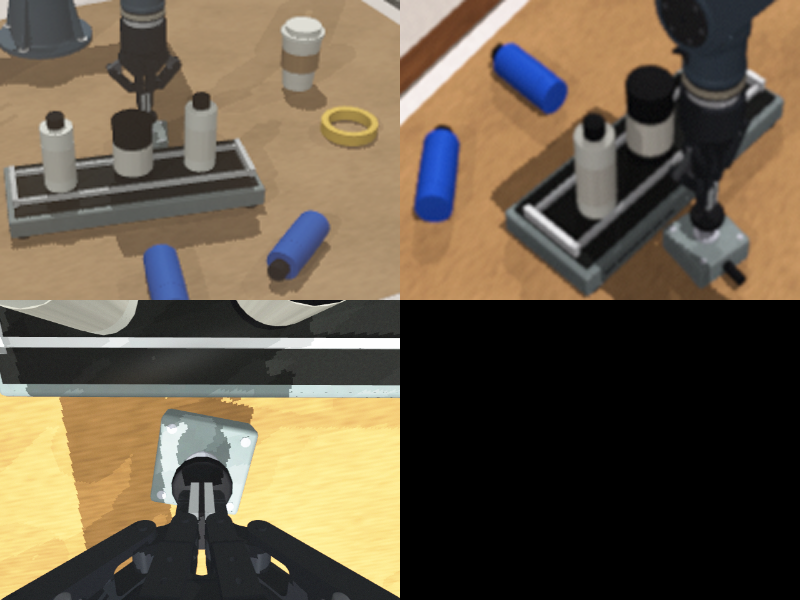

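```bash
python3 -m jog '{"linear":[[0.2,0,0],[0.4,0,0],[0.4,0,0],[0.4,0,0]],"twist":[0,0,0,0],"claw":[-1,-1,-1,-1]}'
python3 - <<'E'
from h import *
from station import manip
import cv2
go(None);d=manip.snapshot("wrist");s=manip.snapshot("side")
a=cv2.resize(np.ascontiguousarray(d["pixels"][300:480,220:440,::-1]),(440,360));b=cv2.resize(np.ascontiguousarray(s["pixels"][230:330,310:410,::-1]),(360,360),interpolation=cv2.INTER_CUBIC)
cv2.imwrite("pics/z35.png",np.hstack([a,b]))
E
```

```text
t: 30.55
tcp_pos: [0.4942, 0.0386, 0.0556]
tool_rot: [-0.704, 0.066, 0.704, 0.066]
force: [0.3, 0.2, -0.0]
finger_gap: -0.003
t 30.55 tcp [0.4942 0.0386 0.0556] y [-0.185 -0.983  0.   ] z [-0.983  0.185  0.001] q [-0.15  0.61  1.88 -0.    0.65  1.61] gap -0.003 F [ 0.3  0.2 -0. ]
```

View pics/z35.png

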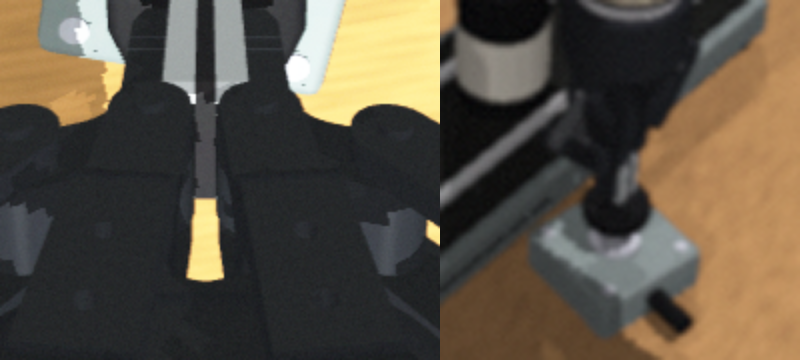

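```bash
for i in 1; do python3 -m jog '{"linear":[[0.2,0,0],[0.4,0,0],[0.4,0,0]],"twist":[0,0,0],"claw":[-1,-1,-1]}'; done
```

```text
t: 30.9
tcp_pos: [0.4941, 0.0387, 0.0514]
tool_rot: [-0.704, 0.066, 0.704, 0.066]
force: [-0.2, 0.9, 0.4]
finger_gap: -0.001
```

```bash
python3 -m jog '{"linear":[[0.2,0,0],[0.4,0,0],[0.4,0,0]],"twist":[0,0,0],"claw":[-1,-1,-1]}'
```

```text
t: 31.15
tcp_pos: [0.4945, 0.0386, 0.0478]
tool_rot: [0.704, -0.066, -0.704, -0.066]
force: [-1.2, -1.0, 3.0]
finger_gap: 0.001
```

Run:
```python
from h import *
from station import manip
import cv2
s=manip.snapshot("side");c=manip.snapshot("scene");p=np.array([.4945,.0386,.0478])
out=[]
for d,(u,v,w) in((s,(360,280,45)),(c,(317,225,35))):
    im=np.ascontiguousarray(d["pixels"][:,:,::-1]);x=im[v-w:v+w,u-w:u+w];k=390/(2*w);x=cv2.resize(x,(390,390),interpolation=cv2.INTER_CUBIC)
    for P,col in((p,(0,0,255)),([.496,.038,.072],(0,255,0)),([.496,.038,.062],(255,255,0))):
        q=(proj(d,P)[0]-[u-w,v-w])*k;cv2.circle(x,tuple(int(t) for t in q),3,col,-1)
    out.append(x)
cv2.imwrite("pics/z36.png",np.hstack(out));go(None)
```

```text
t 31.25 tcp [0.4944 0.0386 0.048 ] y [-0.185 -0.983 -0.   ] z [-0.983  0.185 -0.   ] q [-0.15  0.62  1.88  0.    0.63  1.61] gap -0.002 F [-0.4 -0.9  3.3]
```

View pics/z36.png

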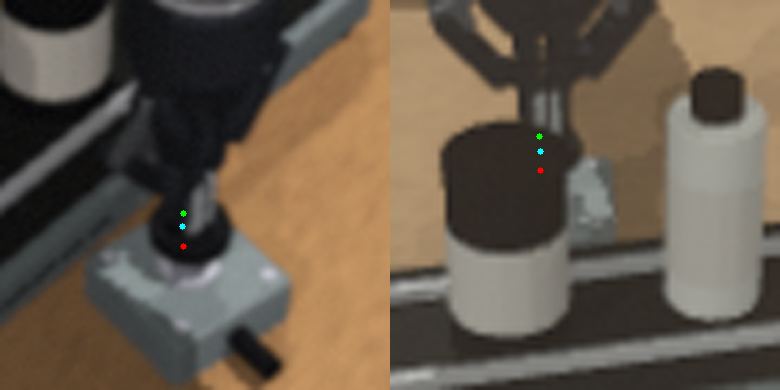

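```bash
python3 -m jog '{"linear":[[0.2,0,0],[0.4,0,0],[0.5,0,0],[0.5,0,0]],"twist":[0,0,0,0],"claw":[-1,-1,-1,-1]}'; python3 -c "
from h import *
from station import manip
for i in range(4): manip.snapshot('side');go(None)"
```

```text
t: 31.58
tcp_pos: [0.4945, 0.0386, 0.0429]
tool_rot: [0.704, -0.066, -0.704, -0.066]
force: [-0.6, 0.1, 5.1]
finger_gap: 0.0
t 31.63 tcp [0.4945 0.0386 0.043 ] y [-0.185 -0.983 -0.   ] z [-0.983  0.185 -0.   ] q [-0.15  0.63  1.89  0.    0.62  1.61] gap 0.002 F [-0.4 -0.4  7.1]
t 31.68 tcp [0.4945 0.0386 0.0431] y [-0.185 -0.983 -0.   ] z [-0.983  0.185 -0.   ] q [-0.15  0.63  1.89  0.    0.62  1.61] gap 0.002 F [-0.2 -0.3  6.4]
t 31.73 tcp [0.4945 0.0386 0.043 ] y [-0.185 -0.983 -0.   ] z [-0.983  0.185 -0.   ] q [-0.15  0.63  1.89 -0.    0.62  1.61] gap -0.002 F [-0.1  0.   5.4]
t 31.78 tcp [0.4945 0.0386 0.0431] y [-0.185 -0.983 -0.   ] z [-0.983  0.185 -0.   ] q [-0.15  0.63  1.89  0.    0.62  1.61] gap 0.001 F [-0.8 -0.2  5. ]
```

```bash
python3 -m jog '{"linear":[[0.2,0,0],[0.4,0,0],[0.5,0,0],[0.5,0,0],[0.5,0,0],[0.5,0,0]],"twist":[0,0,0,0,0,0],"claw":[-1,-1,-1,-1,-1,-1]}'
python3 - <<'E'
from h import *
from station import manip
import cv2
F=[];Z=[]
for i in range(8):
    s=manip.snapshot('side');q=manip.sense();F.append(q["force"][2]);Z.append(q["tcp_pos"][2])
print(np.mean(F),np.round(F,1),np.round(Z,4))
a=load("side33")["pixels"];b=s["pixels"]
x=[cv2.resize(np.ascontiguousarray(i[255:325,325:395,::-1]),(390,390),interpolation=cv2.INTER_CUBIC) for i in(a,b)]
cv2.imwrite("pics/z37.png",np.hstack(x))
w=manip.snapshot("wrist");cv2.imwrite("pics/w37.png",w["pixels"][:,:,::-1]);np.savez("wrist37.npz",**w);np.savez("side37.npz",**s)
E
```

```text
t: 32.28
tcp_pos: [0.4945, 0.0386, 0.0383]
tool_rot: [0.704, -0.066, -0.704, -0.066]
force: [-0.9, -0.3, 7.4]
finger_gap: 0.003
7.888456358987793 [7.1 7.7 7.6 8.6 7.7 8.6 8.2 7.6] [0.0383 0.0383 0.0383 0.0383 0.0383 0.0383 0.0383 0.0383]
```

View pics/z37.png

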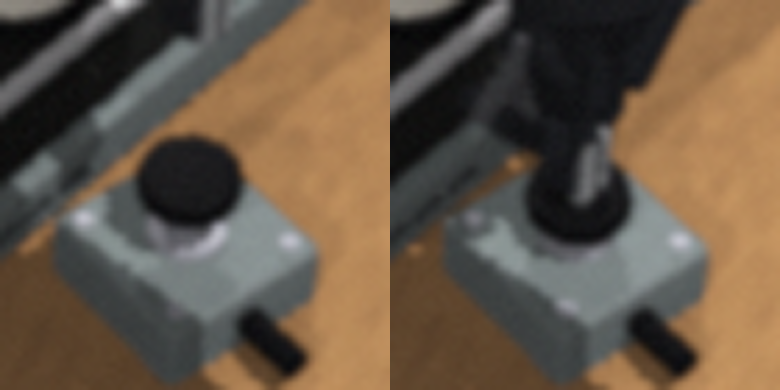

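View pics/w37.png

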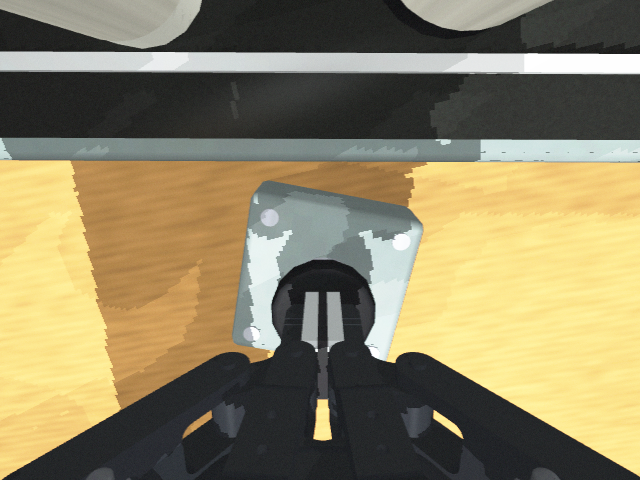

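Run:
```python
from h import *
from station import manip
S=load("side37")
a=proj(S,[.496,.038,.060])[0];
for t in(.006,.010,.014): print(t,(proj(S,[.496,.038,.060-t])[0]-a)*390/70)
# bottle final check: pixel of cap in scene/side
import cv2
c=manip.snapshot("scene");x=cv2.resize(np.ascontiguousarray(c["pixels"][150:290,220:430,::-1]),(600,400),interpolation=cv2.INTER_CUBIC);cv2.imwrite("pics/z38.png",x);go(None)
```

```text
0.006 [-0.63428904  9.86421793]
0.01 [-1.05483926 16.40445221]
0.014 [-1.47355624 22.91617683]
t 32.78 tcp [0.4945 0.0386 0.0383] y [-0.185 -0.983 -0.   ] z [-0.983  0.185 -0.001] q [-0.15  0.64  1.89 -0.    0.61  1.61] gap 0.0 F [-1.2  0.4  8.2]
```

View pics/z38.png

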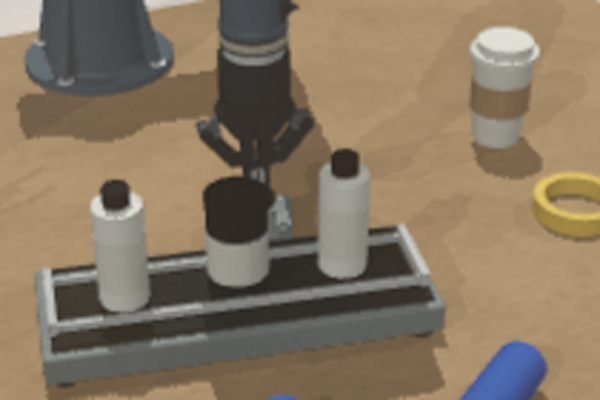

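Run:
```python
from fitw import *
import cv2
W=load("wrist32");im=W["pixels"][:,:,::-1].copy()
def pts(x,y,z,th=90):
    h=-.19;f=np.array([np.cos(h),np.sin(h),0]);n=np.array([-np.sin(h),np.cos(h),0]);t=np.radians(th)
    c=np.array([.6151,-.0358,0])+f*x+n*y+[0,0,z];a=f*np.cos(t)+np.array([0,0,np.sin(t)])
    return cyl(c,a,n,-.066,.046,.025),cyl(c,a,n,.046,.066,.014)
S=load("side31");C=load("scene37") if 0 else load("scene33");out=[]
for d,u,v,w in((W,322,205,60),(S,294,255,42),(C,340,213,42)):
    for x,z,th,col in((-.009,.111,90,(0,0,255)),(-.012,.115,81,(0,200,0))):
        x0=cv2.resize(np.ascontiguousarray(d["pixels"][v-w:v+w,u-w:u+w,::-1]),(260,260),interpolation=cv2.INTER_CUBIC)
        for P in pts(x,.1157,z,th):
            q=(proj(d,P)-[u-w-.0,v-w])*260/(2*w);cv2.polylines(x0,[cv2.convexHull(q.astype(np.int32))],True,col,1)
        out.append(x0)
cv2.imwrite("pics/z39.png",np.vstack([np.hstack(out[0::2]),np.hstack(out[1::2])]))
```

```text
(no output)
```

View pics/z39.png

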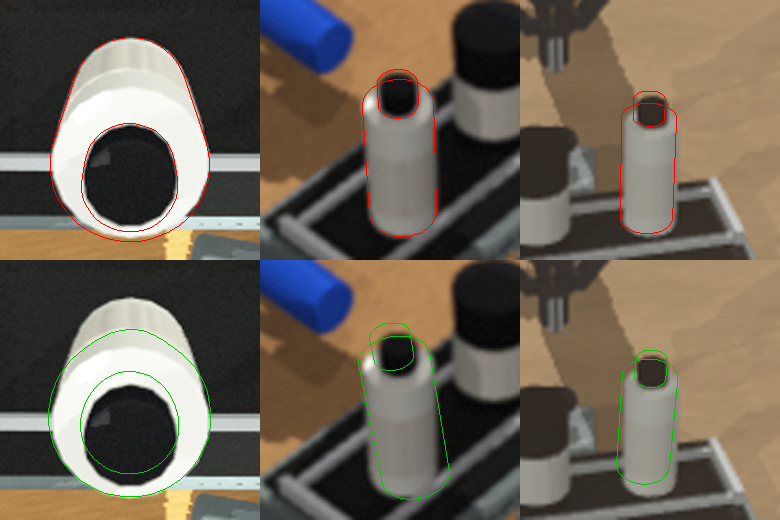

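```bash
python3 -c "
from station import manip
print(manip.sign_off())"
```

```text
the job is handed in; nothing more can be done
None
```

I stood the fallen white bottle upright in the lane and let go of it. I then pressed the plunger about half way and handed the job in at 32.8 s while still holding it. There is no verdict, so this rests on my own checks.

**How it went:** The tool can only point down, so I turned the bottle upright by pivoting it in the grip with its foot braced against a rail edge. The first grip was too high on the bottle and it slipped out, coming to rest half off the shaker. I laid it flat on the table to grip it again and started over. Part way up I leaned it on the shaker's edge to re-centre the grip.

**Bottle:** The upright model at deck height matches all three camera views, at about x = -7 to -9 mm, y = +116 mm in the shaker's frame. A model tilted 9° did not fit. My rough single-pixel readings for x disagreed, ranging from -14 to +6 mm, all within the ±20 mm allowed. With a 25 mm radius, the bottle stands very close to the near rail.

**Plunger:**
- **Force:** the push averaged 7.9 N over eight readings, with the arm steady, which by the stated spring means about 9.7 mm down.
- **Picture:** the drop of the plunger head in the side view also gave about 10–11 mm.
- **Mismatch:** the tool position read 38 mm where the plunger top should be 62 mm, so the fingertips seem to end about 23 mm short of the stated tool point. I went by force and picture instead.

**Other things:** The last scene picture showed the standing bottle and the jar upright, with no visible disturbance to the cup and tape. The brush jar was outside my last close-ups, so I did not re-check it. Nothing touched the blue bottles.

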